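Return the mixing balls through the sprung flap

TASK

Put the three steel mixing balls from the scoop into the rinse bin: take the scoop from the bench scale by its handle, push the bin's sprung flap inward with the scoop's lip, and tip the balls in through the opening with the lip well inside. Keep the gripper off the bin and its flap, and leave the other things on the bench where they are. Then draw the scoop out so that the flap springs shut, and stand the empty scoop upright on the middle of the scale's pan again.

Things in the scene. Friction and masses are not known exactly. Their poses are not given: they have to be found in the camera images.
- scoop: White scoop, 140x64 mm, about 140 g, walls 40 mm high. Origin: mid-width on the underside, x to the open pouring lip, z up. Flat underside from x = -45 to 30 mm; pan floor 4 mm thick. From x = 27 the floor is a ramp rising 15 degrees to the lip: balls stay in while carried near level and roll out when it is dipped lip-down by 30 to 45 degrees. At the start x is within 0.6 rad of world -y.
- scoop_grip (a point): Grip point of the scoop's upright handle, a plain post 14 mm thick (scoop x) and 26 mm wide (scoop y) at the scoop's back, its top 122 mm above the underside. On the post's centre line at scoop (-52, 0, 98) mm. The post stands free above the 44 mm back wall. Axes as the scoop's.
- scoop_lip (a point): Middle of the scoop's pouring lip, upper edge, at scoop (80, 0, 18) mm. Axes as the scoop's. Side walls 28 mm above the floor flank the ramp up to the lip and hold the flap clear of the balls.
- scale: Bench scale, fixed, black base with a bright square pan, 180 (x) x 150 (y) x 30 mm high. Origin: under its centre; pan top at z = 30 mm. The scoop stands on it at the start.
- bin: Grey metal rinse bin, fixed, 150 (x) x 130 (y) x 160 mm high, closed but for the flap; a wire handle stands out 19 mm on each side. Origin under its centre, z up, x from the flap's side to the back: pour with the scoop's x along it. x is within 0.25 rad of world -y. The front (x = -75 mm) is upright to z = 70, then slopes back at 60 degrees from horizontal to (x = -23, z = 160).
- bin_sill (a point): Middle of the lower edge (sill) of the opening in the bin's sloping front, outer side, at bin (-72, 0, 75) mm. The opening is 96 mm wide and reaches up to bin z = 150 mm. Axes as the bin's.
- flap (a joint): Sprung flap, 92x82 mm, filling the bin's opening; hinged along its top edge (bin x -27, z 149 mm), lower edge swings inward. rad, 0 = shut, grows inward, stop 1.3. Opens from 0.5 N at the lower edge (1.3 N at 1.2 rad), shuts by itself. A level scoop with its lip 14 mm above the sill and 42 mm past it along bin x opens it about 0.5; dipping the scoop about its lip opens it more.
- ball0_center (a point): Centre of one of the three dark steel mixing balls, 16 mm across, 17 g; they lie loose on the scoop's pan floor and roll freely.
- ball1_center (a point): Centre of one of the three dark steel mixing balls, 16 mm across, 17 g; they lie loose on the scoop's pan floor and roll freely.
- ball2_center (a point): Centre of one of the three dark steel mixing balls, 16 mm across, 17 g; they lie loose on the scoop's pan floor and roll freely.
- knob_part: Bystander: round red cast knob, 55 mm across, 44 mm high, loose on the bench. Origin under its centre.
- mould: Bystander: rectangular blue mould half, 60x85x24 mm, loose on the bench. Origin under its centre.
- cup_clear: Bystander: clear cup, 67 mm across, 82 mm high, loose on the bench. Origin under its centre.

How it is judged:
By the outcome, as a careful person would: the job done as asked, in the order asked, and still so for the second after the job is handed in, with the robot touching nothing.
It also fails if it takes over 64 s, if anything falls off the work surface, if the arm or the gripper's body presses on something with over 40 N, if the wrist force passes 120 N, or if a joint passes its speed limit or range.

ROBOT

A 7-joint arm with a two-finger parallel gripper is mounted at the origin on a cart in front of the work surface, level with it; the furniture and walls round the work are solid. World frame = base frame: x ahead of the robot, y to its left, z up, the work surface at z = 0. Lengths are in m, angles in rad, forces in N, time in s.
With the tool pointing down it reaches from about 0.425 to 0.8 m from the base axis. Payload 8.3 kg.
Tool frame: the origin (TCP) lies midway between the tips of the shut fingers; the grasp point (between the pads) lies 19 mm behind it (manip.pinch_z is the distance from the TCP to the grasp point, in m); y points along the fingers, x is the direction in which the jaws open and shut, and the axes are right-handed (so a half turn about y gives the same grasp; the last joint's range is limited). The gripper opens to 85 mm and grips with 20 to 120 N. Pads are 22 mm wide; open, the fingers measure 114 mm over their backs; the gripper's body (76 mm by 85 mm) begins 54 mm behind the grasp point. The pads swing forward as they close: fully open they stand 13 mm farther back than shut.
Start: joints at [1.192, 0.383, 0.016, 1.37, -0.006, 1.388, -0.046], TCP at [0.194, -0.594, 0.231] pointing down, gripper open.
Joint ranges: [-2.95, 2.95], [-0.25, 2.06], [-1.52, 1.56], [0.18, 2.33], [-1.44, 4.58], [0.02, 2.06], [-3.01, 3.01]. Speed limits (rad/s): [2.39, 2.39, 3.01, 3.01, 3.14, 3.14, 3.14].

INTERFACE

Orientations are given as a unit quaternion [x, y, z, w].
In Python, from plant import manip gives the robot as it stands. The module is installed in compiled form; this text tells all that it offers.
- The arm moves only by the tool step_arm, never from a script. Its argument "steps" is text: rows parted by semicolons, each of 4 numbers parted by spaces: the shift along the tool's x, y, z in mm, then the turn about the tool's y in degrees. A call has 1 to 5 rows; each row is the pose to reach, as a shift and turn from the pose commanded when the call began, along the tool's axes at that moment; what a row does not reach only later rows make up. A row lasts 1/12 s, in which the tool goes at most 41.7 mm and 7.16 degrees, less where a joint would pass 70% of its speed; a pose out of reach is approached as far as the arm can. A call with a gripper value outside its range is refused whole. "claw" is the gripper command: -1 is shut, 1 is fully open, values between are in proportion, set as the call begins (left out, the last holds). The fingers move at their own pace and stop on an object; "newtons" is the grip in N (left out, the last holds). Time passes only in rows, so rows that repeat a pose let the fingers close. It gives the time, the measured TCP pose, the force and the opening at its end, in the units of the state.
- manip.observe(): the state, without advancing time (a new reading comes with each control period).
- manip.camera(name): name is "scene" or "top" or "wrist"; returns a dict with "img" (480x640x3 uint8, blue, green, red), "z_map" (480x640 float32, m along the optical axis (not along the pixel's ray), 0 where there is no reading), "intrinsics" (3x3 intrinsics, pixels), "dist_coeffs" ([k1, k2, p1, p2, k3] as OpenCV has them; the pictures are not rectified), "R" (3x3) and "t" (3): a world point X has camera coordinates R X + t. Camera axes: x right, y down, z forward; pixel columns grow to the right and rows downward; lengths in m; the calibration is good to about 2 mm. A picture is of the moment at which its call begins.
- manip.finish_job(): hands the job in, once; it reports no verdict.
The state is a dict: "time": time; "joints": joint angles; "joint_vel": joint speeds; "joint_torque": joint torques, N m; "position": TCP position; "tcp_rot": TCP orientation; "ft_force": force on the tool from outside, world axes, zero at the start; "ft_torque": the same for the moment, N m; "finger_gap": finger opening in m.
Only numpy, scipy, OpenCV 4.12 (cv2) and the standard library are available. Lean on these libraries where they do the work, as an engineer would, in place of code of your own. Each camera call takes 0.05 s, during which the arm holds its last target.

## Working session

There is one attempt and no reset: what is moved stays moved. The work goes in short steps, Python scripts to look and compute and a tool call to move; the robot and the scene stay as the last step left them, time stands still between calls to the robot, and variables do not carry over. Pictures are saved under pics/ and viewed, and the job is handed in when it is done.

Besides the shell and the picture viewer there is one more tool, called after "Emit:" as name(argument=value, ...) on one line, values as JSON. step_arm: Moves the arm, as the interface text tells. Its arguments: {"type":"object","properties":{"steps":{"type":"string"},"claw":{"type":"number"},"newtons":{"type":"number"}},"required":["steps"]}

```bash
mkdir -p pics; ls; cat > h.py <<'E'
import numpy as np,cv2
from plant import manip
def shot(n,f):
    c=manip.camera(n); cv2.imwrite('pics/'+f,c['img']); np.savez('pics/'+f+'.npz',**{k:np.array(v) for k,v in c.items()}); return c
E
python3 - <<'E'
from h import *
print(manip.observe(), manip.pinch_z)
for n in ['scene','top','wrist']:
    c=shot(n,n+'0.png'); print(n,c['intrinsics'],c['dist_coeffs'],c['R'],c['t'])
E
```

```text
pics
{'time': 0.0, 'joints': array([ 1.19212423,  0.38423094,  0.01637618,  1.37117022, -0.00628683,
        1.38815914, -0.04651429]), 'joint_vel': array([-1.10507231e-03, -7.37577421e-04, -1.14777561e-03, -8.26781639e-05,
       -6.28035231e-04, -9.07298186e-04, -1.79182470e-04]), 'joint_torque': array([ 5.98713777e-04, -6.27609730e+01,  8.44958927e-01, -3.71831524e+01,
        1.68368005e-02,  1.40684735e-02,  8.62806019e-05]), 'position': array([ 0.19396909, -0.5936185 ,  0.23027609]), 'tcp_rot': array([-0.57202202,  0.41570968, -0.41459245,  0.57279087]), 'ft_force': array([-0.21932097,  0.48754855,  0.09290468]), 'ft_torque': array([-0.01321378, -0.01079363,  0.03356574]), 'finger_gap': 0.08548592382118282} 0.0187
scene [[461.63075727   0.         321.14485142]
 [  0.         461.63075727 230.39647515]
 [  0.           0.           1.        ]] [-0.0775356  0.         0.         0.         0.       ] [[-0.61069388 -0.7918474  -0.00553878]
 [-0.46034994  0.36070799 -0.81115207]
 [ 0.64430654 -0.49281583 -0.58480907]] [0.40813799 0.29573945 0.73806497]
top [[589.92363008   0.         312.65837624]
 [  0.         589.92363008 236.38734766]
 [  0.           0.           1.        ]] [-0.10722864  0.          0.          0.          0.        ] [[ 0.0095602  -0.99993381  0.00640111]
 [-0.99268706 -0.01026089 -0.12027933]
 [ 0.12033705 -0.00520441 -0.99271945]] [0.09564888 0.5495777  1.35721406]
wrist [[330.96282432   0.         314.51976668]
 [  0.         330.96282432 238.7053042 ]
 [  0.           0.           1.        ]] [-0.03724975  0.          0.          0.          0.        ] [[ 0.31042587 -0.95059116 -0.00349569]
 [-0.91075403 -0.2984661   0.28538586]
 [-0.27232863 -0.08540744 -0.95840633]] [-0.62256281 -0.03758639  0.37960898]
```

```bash
python3 - <<'E'
from h import *
from scipy.spatial.transform import Rotation as R
print(R.from_quat(manip.observe()['tcp_rot']).as_matrix())
E
```

```text
[[ 3.10663442e-01 -4.83009157e-04  9.50519854e-01]
 [-9.50518729e-01  1.46243472e-03  3.10663818e-01]
 [-1.54012670e-03 -9.99998814e-01 -4.78424666e-06]]
```

View pics/scene0.png

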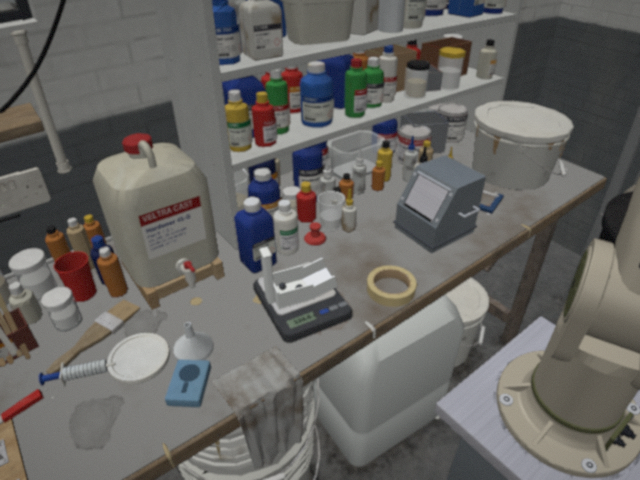

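View pics/top0.png

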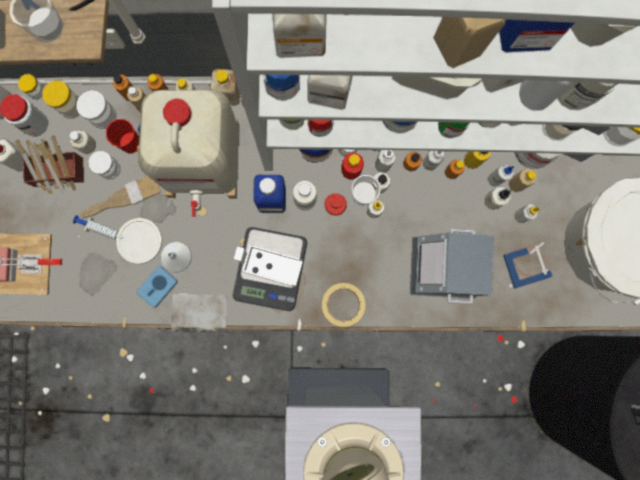

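View pics/wrist0.png

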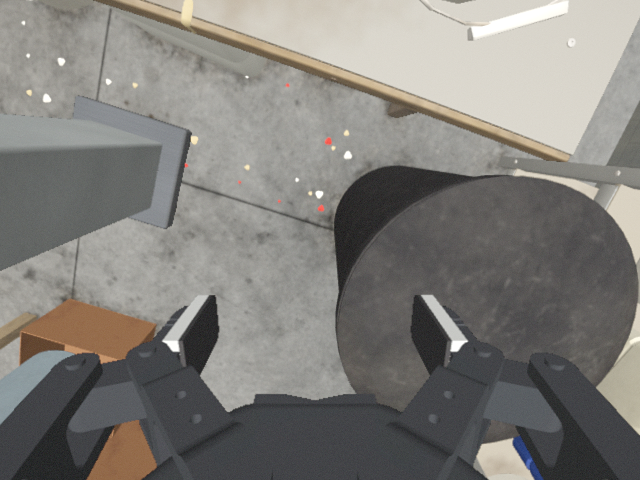

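```bash
cat >> h.py <<'E'
def load(f): return dict(np.load('pics/'+f+'.npz'))
def cloud(c):
    K,D=c['intrinsics'],c['dist_coeffs']; h,w=c['z_map'].shape
    uv=np.stack(np.meshgrid(np.arange(w),np.arange(h)),-1).reshape(-1,1,2).astype(np.float64)
    n=cv2.undistortPoints(uv,K,D).reshape(h,w,2)
    P=np.dstack([n,np.ones((h,w))])*c['z_map'][...,None]
    X=(P-c['t'])@c['R']
    X[c['z_map']==0]=np.nan
    return X
def ray(c,u,v,z):
    n=cv2.undistortPoints(np.array([[[u,v]]],float),c['intrinsics'],c['dist_coeffs'])[0,0]
    d=c['R'].T@np.array([n[0],n[1],1]); o=-c['R'].T@c['t']
    return o+d*(z-o[2])/d[2]
E
python3 - <<'E'
from h import *
for n in ['top','scene']:
    c=load(n+'0.png'); X=cloud(c); np.set_printoptions(precision=3,suppress=True)
    pts={'top':[(240,253),(270,275),(270,245),(320,270),(470,263),(430,262),(270,190),(344,284)],'scene':[(266,262),(300,285),(330,298),(430,190)]}[n]
    for u,v in pts: print(n,u,v,X[v,u],c['img'][v,u])
# crops
t=cv2.imread('pics/top0.png'); s=cv2.imread('pics/scene0.png')
cv2.imwrite('pics/top_c.png',cv2.resize(t[170:320,200:400],None,fx=4,fy=4,interpolation=cv2.INTER_CUBIC))
cv2.imwrite('pics/scene_c.png',cv2.resize(s[220:350,235:435],None,fx=4,fy=4,interpolation=cv2.INTER_CUBIC))
cv2.imwrite('pics/bin_c.png',np.vstack([cv2.resize(t[220:310,400:560],None,fx=3,fy=3),cv2.resize(s[145:255,380:540],None,fx=3,fy=3)]))
E
```

```text
top 240 253 [0.496 0.257 0.154] [243 244 244]
top 270 275 [0.457 0.2   0.033] [244 244 244]
top 270 245 [0.528 0.201 0.029] [203 211 213]
top 320 270 [ 0.472  0.083 -0.001] [117 131 137]
top 470 263 [ 0.479 -0.237  0.159] [138 132 126]
top 430 262 [ 0.485 -0.162  0.103] [164 164 169]
top 270 190 [0.632 0.195 0.166] [220 223 223]
top 344 284 [0.438 0.026 0.021] [125 183 205]
scene 266 262 [0.486 0.267 0.137] [128 131 128]
scene 300 285 [0.477 0.2   0.048] [109 108 106]
scene 330 298 [0.431 0.16  0.024] [74 74 71]
scene 430 190 [ 0.482 -0.174  0.129] [156 151 151]
```

View pics/top_c.png

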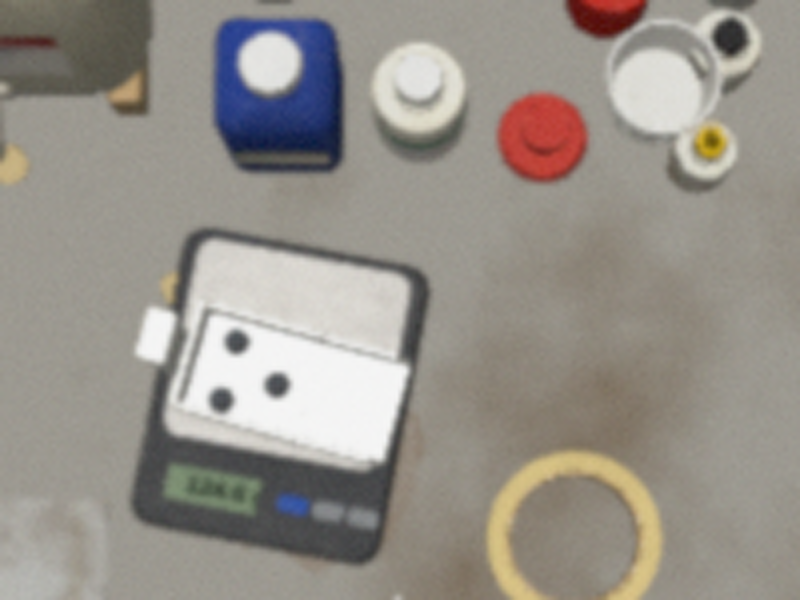

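View pics/scene_c.png

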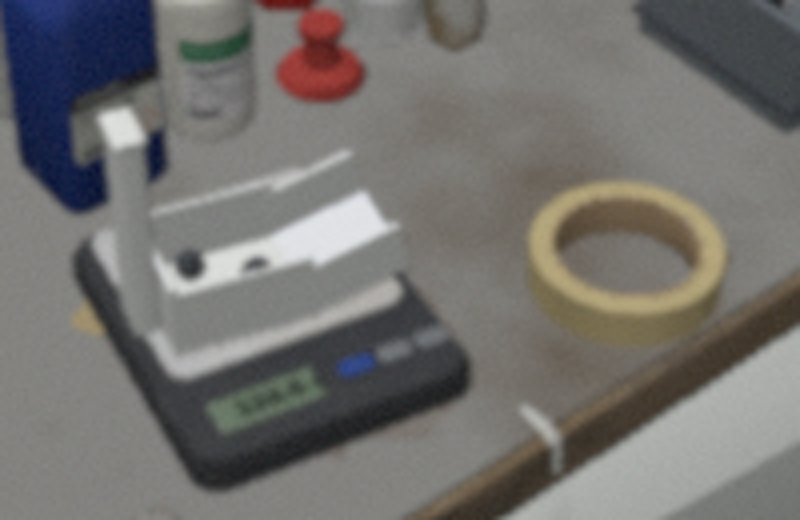

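View pics/bin_c.png

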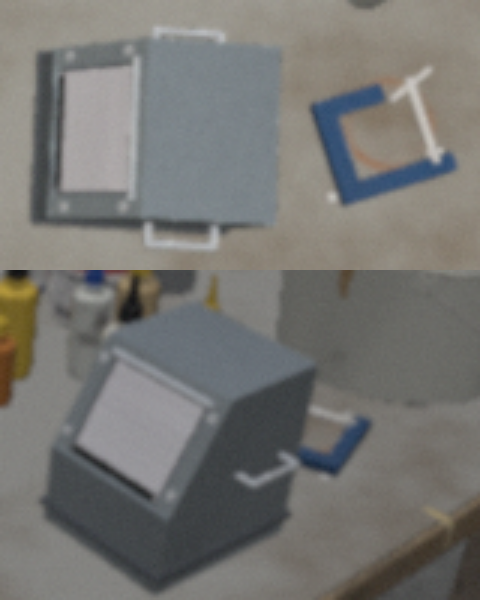

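```bash
python3 - <<'E'
from h import *
np.set_printoptions(precision=4,suppress=True)
c=load('top0.png'); X=cloud(c); img=c['img'].astype(int)
def cropuv(u,v): return 200+(u+.5)/4-.5,170+(v+.5)/4-.5
# post top
m=((img.min(-1)>200)&(X[...,2]>.13)&(X[...,2]<.17)); m[:, :225]=0; m[:,260:]=0; m[:230]=0;m[275:]=0
vs,us=np.nonzero(m); print('post px',len(us),us.mean(),vs.mean(), 'ray',ray(c,us.mean(),vs.mean(),.152), 'depth',np.nanmedian(X[m],0))
r=cv2.minAreaRect(np.stack([us,vs],1).astype(np.float32)); print(r)
# lip, back
for name,a,b,z in [('lip',(410,362),(378,465),.048),('backin',(207,310),(180,400),.034)]:
    A=ray(c,*cropuv(*a),z);B=ray(c,*cropuv(*b),z); d=B-A; print(name,A,B,np.linalg.norm(d),'mid',(A+B)/2,'xdir ang',np.degrees(np.arctan2(-d[0],d[1]))+0)
# scale outer: top of dark base; depth .02-.03 region
gray=img.max(-1)
m2=((np.abs(X[...,2]-.02)<.02)); 
# dark base mask
dm=(gray<85)&(X[...,2]<.05); dm[:, :225]=0; dm[:,312:]=0; dm[:220]=0; dm[315:]=0
cnt,_=cv2.findContours(dm.astype(np.uint8),0,2); cc=max(cnt,key=cv2.contourArea); rr=cv2.minAreaRect(cc); bx=cv2.boxPoints(rr); print('base',rr)
W=np.array([ray(c,*p,.025) for p in bx]); print(W,'ctr',W.mean(0), np.linalg.norm(W[1]-W[0]),np.linalg.norm(W[2]-W[1]))
for i in range(2):
    d=W[i+1]-W[i]; print(np.degrees(np.arctan2(d[1],d[0])))
# bin top
bm=(np.abs(X[...,2]-.16)<.006); bm[:, :400]=0; bm[:,510:]=0; bm[:220]=0; bm[310:]=0
bm=cv2.morphologyEx(bm.astype(np.uint8),cv2.MORPH_OPEN,np.ones((5,5)))
cnt,_=cv2.findContours(bm,0,2); cc=max(cnt,key=cv2.contourArea); rr=cv2.minAreaRect(cc); bx=cv2.boxPoints(rr); print('bin',rr)
W=np.array([ray(c,*p,.16) for p in bx]); print(W,'ctr',W.mean(0), np.linalg.norm(W[1]-W[0]),np.linalg.norm(W[2]-W[1]))
for i in range(2):
    d=W[i+1]-W[i]; print(np.degrees(np.arctan2(d[1],d[0])))
E
```

```text
post px 87 238.32183908045977 253.183908045977 ray [0.4962 0.261  0.152 ] depth [0.4965 0.2614 0.1524]
((238.35848999023438, 253.24526977539062), (6.868027210235596, 12.362448692321777), 15.945395469665527)
lip [0.4911 0.1251 0.048 ] [0.4312 0.1429 0.048 ] 0.06239634444188767 mid [0.4611 0.134  0.048 ] xdir ang 73.44035236586433
backin [0.5216 0.2449 0.034 ] [0.4684 0.2596 0.034 ] 0.055103470097857286 mid [0.495  0.2523 0.034 ] xdir ang 74.52307315152913
base ((266.3846130371094, 287.07696533203125), (62.36493682861328, 36.869834899902344), 11.309932708740234)
[[0.3996 0.2884 0.025 ]
 [0.4848 0.2733 0.025 ]
 [0.4575 0.1286 0.025 ]
 [0.3728 0.1445 0.025 ]] ctr [0.4287 0.2087 0.025 ] 0.08650880388700707 0.14720401017179685
-10.046458818032038
-100.6808131572634
bin ((468.91851806640625, 263.4549255371094), (46.66783905029297, 60.114505767822266), 2.385944128036499)
[[ 0.4156 -0.1801  0.16  ]
 [ 0.5447 -0.1875  0.16  ]
 [ 0.5416 -0.29    0.16  ]
 [ 0.4119 -0.2813  0.16  ]] ctr [ 0.4784 -0.2347  0.16  ] 0.12935031462794805 0.10251527555176282
-3.2972412592356384
-91.75523835506993
```

```bash
python3 - <<'E'
from h import *
np.set_printoptions(precision=4,suppress=True)
c=load('top0.png'); s=load('scene0.png')
t=c['img']
a=cv2.resize(t[222:302,405:515],None,fx=7,fy=7,interpolation=cv2.INTER_CUBIC); cv2.imwrite('pics/b1.png',a)
a=cv2.resize(t[222:315,225:315],None,fx=6,fy=6,interpolation=cv2.INTER_CUBIC); cv2.imwrite('pics/s1.png',a)
a=cv2.resize(s['img'][145:255,385:495],None,fx=5,fy=5,interpolation=cv2.INTER_CUBIC); cv2.imwrite('pics/b2.png',a)
E
```

```text
(no output)
```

View pics/b1.png

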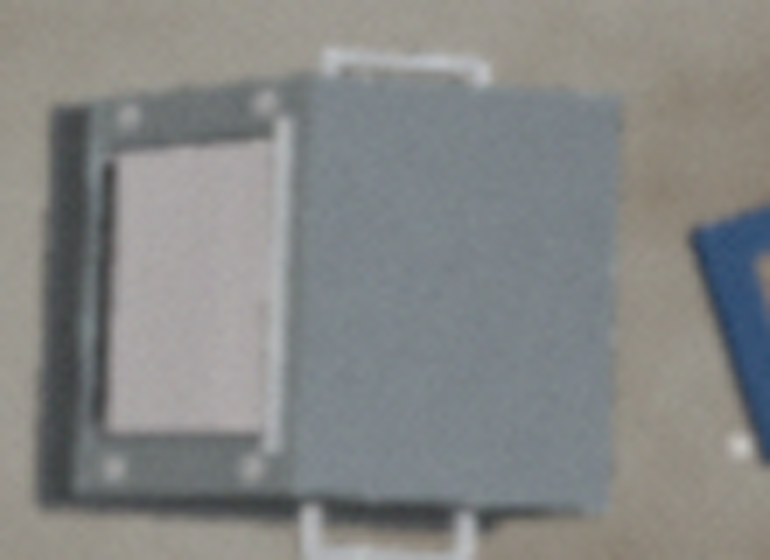

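View pics/s1.png

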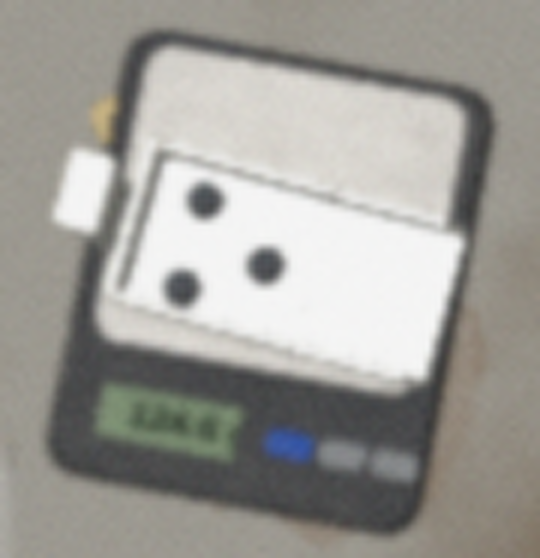

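View pics/b2.png

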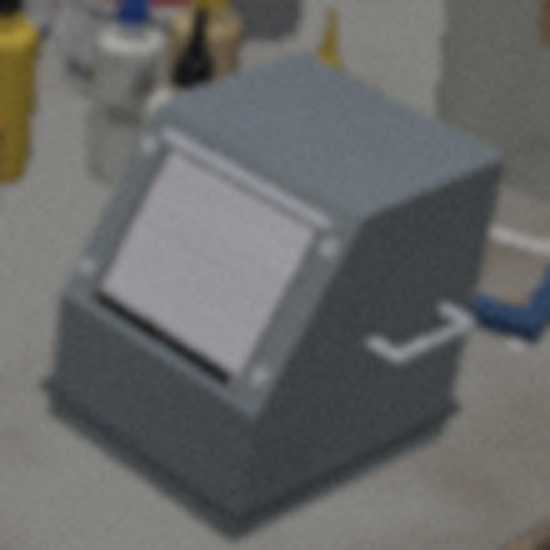

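```bash
python3 - <<'E'
from h import *
np.set_printoptions(precision=4,suppress=True)
c=load('top0.png')
b=lambda u,v:(405+(u+.5)/7-.5,222+(v+.5)/7-.5)
s=lambda u,v:(225+(u+.5)/6-.5,222+(v+.5)/6-.5)
def seg(n,f,p,q,z):
    A=ray(c,*f(*p),z);B=ray(c,*f(*q),z);d=B-A;print(n,A,B,'mid',(A+B)/2,'len',np.linalg.norm(d),'ang',np.degrees(np.arctan2(d[1],d[0])))
seg('bend',b,(87,105),(76,495),.07)
seg('sill',b,(104,165),(97,432),.075)
seg('topfront',b,(310,82),(300,500),.16)
seg('back',b,(622,95),(608,510),.16)
seg('panTL-TR',s,(135,43),(473,97),.03)
seg('panBL-BR',s,(92,345),(418,398),.03)
seg('panTL-BL',s,(135,43),(92,345),.03)
seg('panTR-BR',s,(473,97),(418,398),.03)
seg('base top',s,(130,30),(495,90),.024)
seg('base bot',s,(50,468),(420,535),.024)
for p in [(205,200),(266,265),(182,288)]: print(ray(c,*s(*p),.042))
E
```

```text
bend [ 0.5462 -0.139   0.07  ] [ 0.4182 -0.1341  0.07  ] mid [ 0.4822 -0.1366  0.07  ] len 0.1280502639897388 ang 177.81294914131314
sill [ 0.5258 -0.1435  0.075 ] [ 0.4385 -0.1403  0.075 ] mid [ 0.4822 -0.1419  0.075 ] len 0.08734517624720654 ang 177.89678779439816
topfront [ 0.543  -0.1918  0.16  ] [ 0.4146 -0.1867  0.16  ] mid [ 0.4788 -0.1893  0.16  ] len 0.12847327110558948 ang 177.70130356714026
back [ 0.54   -0.2898  0.16  ] [ 0.4119 -0.2823  0.16  ] mid [ 0.4759 -0.286   0.16  ] len 0.12824049780479538 ang 176.64333253605403
panTL-TR [0.5655 0.2564 0.03  ] [0.5455 0.1229 0.03  ] mid [0.5555 0.1897 0.03  ] len 0.13506625748609746 ang -98.5438036989738
panBL-BR [0.4464 0.2706 0.03  ] [0.4271 0.143  0.03  ] mid [0.4368 0.2068 0.03  ] len 0.1290980928904387 ang -98.56979707592254
panTL-BL [0.5655 0.2564 0.03  ] [0.4464 0.2706 0.03  ] mid [0.506  0.2635 0.03  ] len 0.12001176649061476 ang 173.2107380089208
panTR-BR [0.5455 0.1229 0.03  ] [0.4271 0.143  0.03  ] mid [0.4863 0.1329 0.03  ] len 0.12003598523113104 ang 170.36130246176083
base top [0.5715 0.2592 0.024 ] [0.5491 0.1143 0.024 ] mid [0.5603 0.1867 0.024 ] len 0.14664482833553408 ang -98.80798221649235
base bot [0.3984 0.2867 0.024 ] [0.374  0.1417 0.024 ] mid [0.3862 0.2142 0.024 ] len 0.1471053663674722 ang -99.53698396682807
[0.5027 0.2265 0.042 ]
[0.4776 0.2023 0.042 ]
[0.4683 0.2348 0.042 ]
```

```bash
cat >> h.py <<'E'
from scipy.spatial.transform import Rotation as Rn
def plan(x,y,z,jaw):
    o=manip.observe(); R=Rn.from_quat(o['tcp_rot']).as_matrix(); 
    d=R.T@(np.array([x,y,z])-o['position'])*1000
    a=np.degrees(np.arctan2(R[1,0],R[0,0])); t=(a-jaw+180)%360-180
    print('t',round(o['time'],2),'pos',o['position'].round(4),'jaw',round(a,2),'tilt',np.degrees(np.arccos(-R[2,1])).round(2),'gap',round(o['finger_gap'],4),'F',o['ft_force'].round(2),'q',o['joints'].round(2))
    print('SHIFT',d.round(1),'TURN',round(t,2))
E
python3 -c "
from h import *
plan(.5,-.3,.27,-15.5)"
```

```text
t 0.15 pos [ 0.194  -0.5937  0.2305] jaw -71.9 tilt 0.09 gap 0.0858 F [0.77 0.39 0.51] q [ 1.19  0.38  0.02  1.37 -0.01  1.39 -0.05]
SHIFT [-184.2  -39.2  382.1] TURN -56.4
```

Emit:
step_arm(steps="-10 -30 30 0;-30 -40 65 -6;-50 -40 105 -12;-70 -40 145 -18;-90 -40 185 -24", claw=1, newtons=80)

```text
time: 0.57
position: [0.3355, -0.457, 0.2715]
tcp_rot: [0.647, -0.285, 0.286, -0.647]
ft_force: [0.2, -0.5, 0.0]
finger_gap: 0.0855
```

```bash
python3 -c "
from h import *
plan(.52,-.2,.27,-15.5)"
```

```text
t 0.57 pos [ 0.3355 -0.457   0.2715] jaw -47.63 tilt 0.02 gap 0.0855 F [ 0.24 -0.49  0.04] q [ 0.99  0.25 -0.14  1.46  0.03  1.44  0.02]
SHIFT [-65.5   1.4 309.5] TURN -32.13
```

Emit:
step_arm(steps="-10 0 40 -7;-20 0 80 -14;-32 0 120 -20;-42 0 160 -26;-52 0 200 -32")

```text
time: 0.98
position: [0.4486, -0.2839, 0.2713]
tcp_rot: [0.701, -0.096, 0.096, -0.7]
ft_force: [1.4, -0.3, -0.2]
finger_gap: 0.0851
```

```bash
python3 -c "
from h import *
plan(.52,0.05,.27,-15.5)"
```

```text
t 0.98 pos [ 0.4486 -0.2839  0.2713] jaw -15.62 tilt 0.01 gap 0.0851 F [ 1.39 -0.32 -0.23] q [ 0.8   0.18 -0.34  1.55  0.06  1.42  0.18]
SHIFT [-21.1   1.2 340.8] TURN -0.12
```

Emit:
step_arm(steps="-2 0 40 0;-5 0 80 0;-8 0 120 0;-11 0 160 0;-14 0 200 0")

```text
time: 1.4
position: [0.4892, -0.0878, 0.2713]
tcp_rot: [0.7, -0.098, 0.098, -0.7]
ft_force: [1.0, -1.0, -0.8]
finger_gap: 0.0858
```

```bash
python3 -c "
from h import *
plan(.4962,0.261,.2,-15.5)"
```

```text
t 1.4 pos [ 0.4892 -0.0878  0.2713] jaw -15.91 tilt 0.01 gap 0.0858 F [ 0.98 -0.95 -0.77] q [ 0.57  0.12 -0.5   1.63  0.06  1.41 -0.21]
SHIFT [-88.9  71.2 337.3] TURN -0.41
```

Emit:
step_arm(steps="-10 0 40 0;-20 0 80 0;-30 0 120 0;-40 0 160 0;-52 0 200 0")

```text
time: 1.82
position: [0.4938, 0.1185, 0.2713]
tcp_rot: [0.7, -0.098, 0.098, -0.7]
ft_force: [1.7, 0.5, -0.1]
finger_gap: 0.0855
```

```bash
python3 -c "
from h import *
plan(.4962,0.261,.2,-15.5)"
```

```text
t 1.82 pos [0.4938 0.1185 0.2713] jaw -15.94 tilt 0.02 gap 0.0855 F [ 1.75  0.49 -0.11] q [ 0.29  0.16 -0.67  1.59  0.1   1.42 -0.66]
SHIFT [-36.9  71.3 137.7] TURN -0.44
```

Emit:
step_arm(steps="-12 0 40 0;-24 0 80 0;-33 0 112 -0.4;-37 30 137 -0.4;-37 50 137.5 -0.4")

```text
time: 2.23
position: [0.4943, 0.2658, 0.2204]
tcp_rot: [-0.7, 0.093, -0.092, 0.702]
ft_force: [-0.4, -0.3, -2.0]
finger_gap: 0.0855
```

```bash
python3 -c "
from h import *
plan(.4962,0.261,.109,-15.5)
c=shot('wrist','w1.png')
shot('top','t1.png')
shot('scene','s2.png')"
```

```text
t 2.23 pos [0.4943 0.2658 0.2204] jaw -15.05 tilt 0.22 gap 0.0855 F [-0.39 -0.32 -1.95] q [ 0.04  0.33 -0.74  1.54  0.23  1.35 -0.99]
SHIFT [  3.2 111.4  -4.6] TURN 0.45
```

View pics/w1.png

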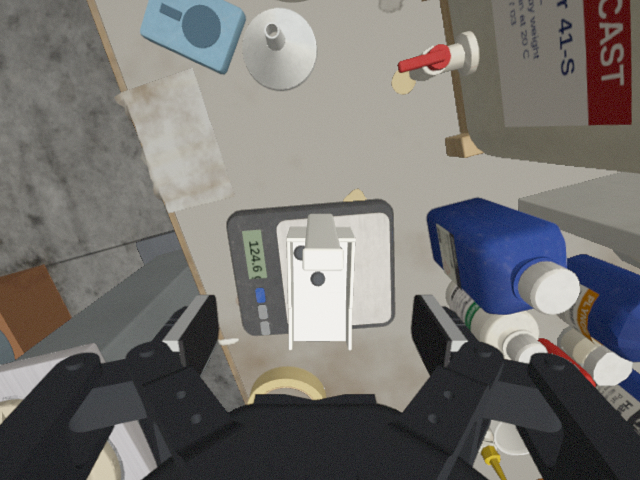

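View pics/s2.png

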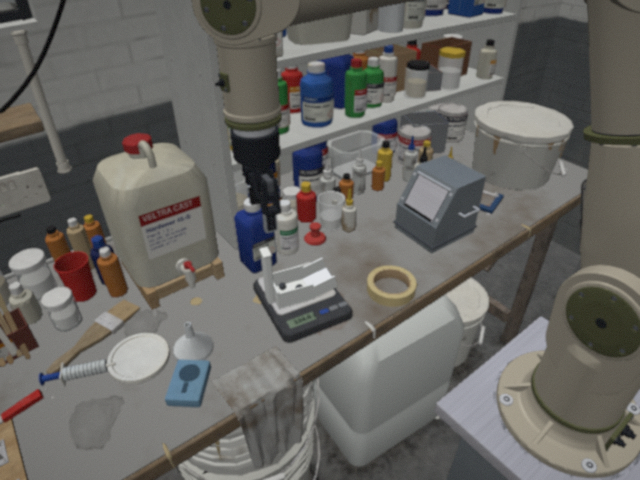

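```bash
python3 -c "
from h import *
c=load('w1.png'); print(ray(c,322.5,258.5,.152)); X=cloud(c); print(X[258,322])
A=ray(c,303,259,.152);B=ray(c,342,258,.152);print(A,B,np.degrees(np.arctan2(*(B-A)[[1,0]])))
A=ray(c,289,250,.07);B=ray(c,290.5,348,.058);print(A,B,np.degrees(np.arctan2(*(B-A)[[1,0]])))
"
```

```text
[0.49766766 0.26196479 0.152     ]
[0.49743717 0.26242151 0.15206599]
[0.48485717 0.26503143 0.152     ] [0.51046652 0.25889713 0.152     ] -13.47045155156391
[0.46391014 0.24928958 0.07      ] [0.43245844 0.13968286 0.058     ] -106.01085704436021
```

```bash
python3 -c "
from h import *
plan(.497,.2615,.109,-15.6)"
```

```text
t 2.38 pos [0.4953 0.2585 0.2198] jaw -15.47 tilt 0.23 gap 0.0856 F [ 0.74 -0.82  0.44] q [ 0.05  0.33 -0.74  1.55  0.23  1.36 -0.98]
SHIFT [  1.1 110.8   3.6] TURN 0.13
```

Emit:
step_arm(steps="1 15 3.5 0;1 45 3.5 0;1 75 3.5 0;1 100 3.5 0;1 100 3.5 0")

```text
time: 2.8
position: [0.4971, 0.2591, 0.118]
tcp_rot: [0.702, -0.098, 0.095, -0.699]
ft_force: [-1.3, -1.0, 0.2]
finger_gap: 0.0857
```

```bash
python3 -c "
from h import *
plan(.497,.2615,.109,-15.6)"
```

```text
t 2.8 pos [0.4971 0.2591 0.118 ] jaw -15.67 tilt 0.35 gap 0.0857 F [-1.26 -0.98  0.24] q [ 0.02  0.42 -0.71  1.67  0.3   1.16 -1.04]
SHIFT [-0.7  9.   2.4] TURN -0.07
```

Emit:
step_arm(steps="0 7 2 0;0 7 2 0;0 7 2 0;0 7 2 0;0 7 2 0", claw=-1, newtons=100)

```text
time: 3.22
position: [0.4994, 0.2646, 0.1158]
tcp_rot: [-0.7, 0.095, -0.096, 0.701]
ft_force: [1.5, -0.2, 10.7]
finger_gap: 0.0258
```

Emit:
step_arm(steps="0 0 0 0;0 0 0 0;0 0 0 0")

```text
time: 3.47
position: [0.4998, 0.2649, 0.1161]
tcp_rot: [-0.7, 0.094, -0.096, 0.701]
ft_force: [0.9, -0.4, 6.9]
finger_gap: 0.0248
```

```bash
python3 -c "
from h import *
plan(.497,.2615,.109,-15.6)
shot('wrist','w2.png')
shot('scene','s3.png')"
```

```text
t 3.47 pos [0.4998 0.2649 0.1161] jaw -15.51 tilt 0.18 gap 0.0248 F [ 0.93 -0.35  6.91] q [ 0.01  0.43 -0.71  1.67  0.3   1.15 -1.05]
SHIFT [-1.8  7.1 -4. ] TURN 0.09
```

View pics/w2.png

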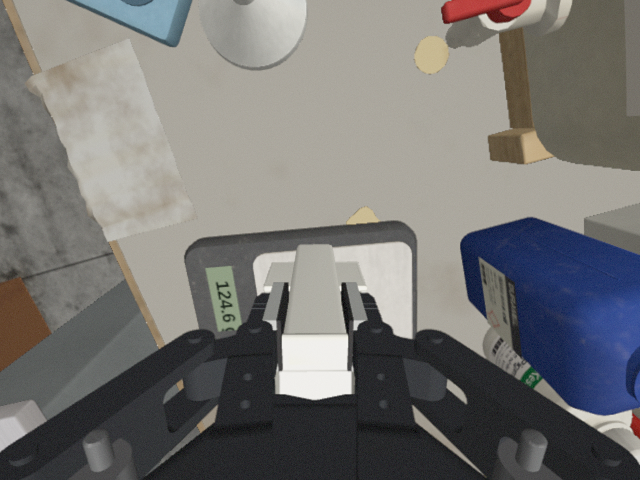

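Emit:
step_arm(steps="0 -4 0 0;0 -12 0 0;0 -24 0 0;0 -34 0 0;0 -38 0 0")

```text
time: 3.98
position: [0.4994, 0.2649, 0.1548]
tcp_rot: [-0.7, 0.095, -0.096, 0.701]
ft_force: [1.2, -0.3, -2.9]
finger_gap: 0.025
```

```bash
python3 -c "
from h import *
plan(.50,.26,.20,-15.6)
shot('top','t3.png')
s=shot('scene','s4.png')['img']
cv2.imwrite('pics/s4c.png',cv2.resize(s[180:350,205:405],None,fx=3,fy=3))"
```

```text
t 3.98 pos [0.4994 0.2649 0.1548] jaw -15.5 tilt 0.17 gap 0.025 F [ 1.17 -0.27 -2.91] q [ 0.02  0.39 -0.72  1.63  0.27  1.22 -1.02]
SHIFT [  1.9 -45.2  -4.5] TURN 0.1
```

View pics/s4c.png

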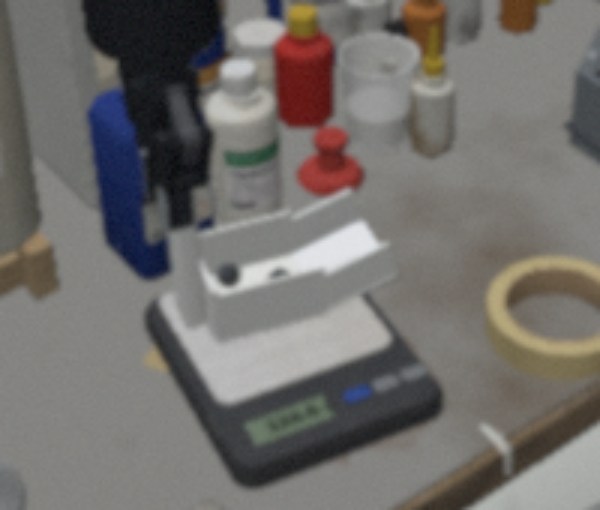

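```bash
python3 -c "
from h import *
plan(.489,.035,.20,-2.4)"
```

```text
t 4.08 pos [0.4994 0.2647 0.1539] jaw -15.51 tilt 0.15 gap 0.0246 F [ 1.06  0.21 -2.28] q [ 0.02  0.39 -0.72  1.63  0.27  1.22 -1.02]
SHIFT [  51.5  -46.4 -224. ] TURN -13.11
```

Emit:
step_arm(steps="0 -8 0 0;0 -22 0 0;1 -35 -4 0;4 -43 -12 -1;7 -46 -24 -2")

```text
time: 4.5
position: [0.4993, 0.2403, 0.2004]
tcp_rot: [-0.702, 0.082, -0.083, 0.703]
ft_force: [0.5, -0.7, -1.6]
finger_gap: 0.0246
```

Emit:
step_arm(steps="4 0 -16 -1.5;8 0 -34 -3;12 0 -52 -4.5;16 0 -70 -6;20 0 -88 -7.5")

```text
time: 4.92
position: [0.4978, 0.1479, 0.1989]
tcp_rot: [0.706, -0.037, 0.037, -0.706]
ft_force: [-0.3, -0.4, -1.4]
finger_gap: 0.0246
```

```bash
python3 -c "
from h import *
plan(.489,.035,.20,-2.4)"
```

```text
t 4.92 pos [0.4978 0.1479 0.1989] jaw -5.93 tilt 0.01 gap 0.0246 F [-0.29 -0.41 -1.43] q [ 0.27  0.25 -0.73  1.68  0.17  1.28 -0.59]
SHIFT [   2.9   -1.1 -113.2] TURN -3.53
```

Emit:
step_arm(steps="0 0 -18 -1;1 0 -36 -2;2 0 -54 -3;2 0 -72 -3.5;3 0 -86 -3.5")

```text
time: 5.33
position: [0.4916, 0.0613, 0.1988]
tcp_rot: [0.707, -0.016, 0.016, -0.707]
ft_force: [0.6, -0.8, -1.7]
finger_gap: 0.0245
```

Emit:
step_arm(steps="0 0 -10 0;0 0 -17 0;0 0 -21 0;0 0 -22 0")

```text
time: 5.67
position: [0.4909, 0.0408, 0.1985]
tcp_rot: [-0.707, 0.016, -0.016, 0.707]
ft_force: [-1.1, -0.3, -2.0]
finger_gap: 0.0247
```

```bash
python3 -c "
from h import *
plan(.489,.035,.20,-2.4)
t=shot('top','t5.png')['img']
s=shot('scene','s5.png')['img']
cv2.imwrite('pics/s5c.png',cv2.resize(s[100:300,280:520],None,fx=3,fy=3))
cv2.imwrite('pics/t5c.png',cv2.resize(t[200:330,280:480],None,fx=4,fy=4))"
```

```text
t 5.67 pos [0.4909 0.0408 0.1985] jaw -2.53 tilt 0.0 gap 0.0247 F [-1.08 -0.33 -1.97] q [ 0.46  0.17 -0.68  1.75  0.11  1.26 -0.29]
SHIFT [-1.7 -1.5 -5.9] TURN -0.13
```

View pics/s5c.png

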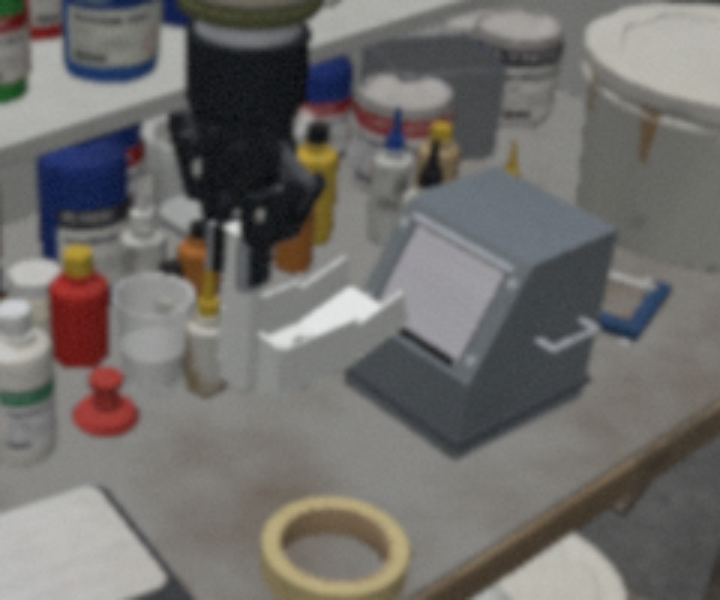

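View pics/t5c.png

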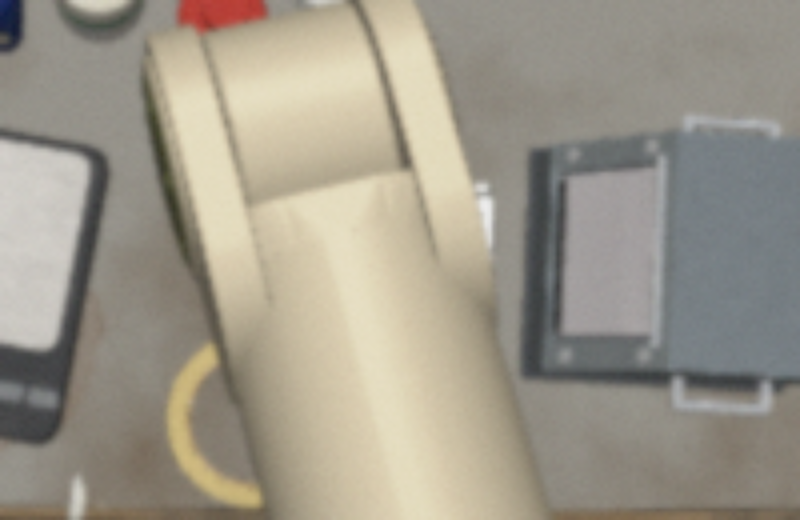

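```bash
python3 -c "
from h import *
c=load('s5.png'); X=cloud(c)
np.set_printoptions(precision=4,suppress=True)
for u,v in [(403,292),(345,260),(400,300),(380,320),(370,300),(355,300),(340,300),(240,330),(250,385)]:
    U=int(280+u/3);V=int(100+v/3); print(u,v,X[V,U],c['img'][V,U])
P=X[(X[...,2]>.05)&(X[...,2]<.3)&(abs(X[...,0]-.485)<.05)&(X[...,1]<.12)&(X[...,1]>-.12)&(c['img'].min(-1)>130)]
print(len(P)); print('min y',np.sort(P[:,1])[:15]); 
for y0 in np.arange(-.12,.08,.01):
    q=P[(P[:,1]>=y0)&(P[:,1]<y0+.01)]
    if len(q)>3: print(y0.round(3),len(q),'x',q[:,0].min(),q[:,0].max(),'z',q[:,2].min(),q[:,2].max())
"
```

```text
403 292 [ 0.5118 -0.1567  0.1016] [163 163 162]
345 260 [ 0.6936 -0.2883  0.0005] [139 143 141]
400 300 [ 0.4536 -0.0835  0.1502] [125 129 127]
380 320 [ 0.4535 -0.0629  0.1431] [122 123 121]
370 300 [ 0.4894 -0.0928  0.1289] [218 222 217]
355 300 [ 0.4992 -0.0874  0.1262] [226 228 226]
340 300 [ 0.5089 -0.0816  0.1236] [227 228 225]
240 330 [0.483  0.0424 0.1603] [135 137 135]
250 385 [0.4763 0.0375 0.1171] [120 120 121]
894
min y [-0.0958 -0.0954 -0.0947 -0.0945 -0.0944 -0.094  -0.0938 -0.0936 -0.0932
 -0.0932 -0.0929 -0.0928 -0.0922 -0.0921 -0.0919]
-0.1 30 x 0.45354700469011916 0.5181972578963352 z 0.1250392215974613 0.15503954356436953
-0.09 65 x 0.45197488853579304 0.5182210605763287 z 0.1218810144972673 0.15725963825590936
-0.08 72 x 0.45291363204507373 0.517639307789304 z 0.12090562537125146 0.15582279727799406
-0.07 59 x 0.45350011452891914 0.5184698533923601 z 0.11834057901849102 0.15309371489072035
-0.06 58 x 0.453604467133892 0.5174439600697518 z 0.1137508268547505 0.15086518907098798
-0.05 47 x 0.45518808440364683 0.516871499912887 z 0.11364023920475642 0.15193047106177834
-0.04 39 x 0.4557230007260218 0.517235244071906 z 0.113914769803649 0.15291610708977185
-0.03 40 x 0.45536522693261944 0.5192651390930114 z 0.11252161272825453 0.15157663370964644
-0.02 33 x 0.45431439934210915 0.5189336917249285 z 0.11356649291097268 0.15203246606141171
-0.01 8 x 0.4545652951104298 0.5168782643821469 z 0.14792453002479708 0.15157421739199906
-0.0 8 x 0.4534694384018443 0.4595411688238116 z 0.14920779252172608 0.15354837369421873
0.01 9 x 0.4546375920518555 0.45976077318574743 z 0.14957402527429345 0.15168046493784956
0.02 103 x 0.4552826344611262 0.5223551450193761 z 0.11169125500415719 0.15640744293133857
0.03 46 x 0.4570346934643377 0.5031872795622495 z 0.11372049065433755 0.23362009975125636
0.04 277 x 0.47633727273160814 0.5022892598555311 z 0.11402564750963486 0.23438040304430188
```

Emit:
step_arm(steps="-1 6 0 0;-2 14 0 0;-2 24 -2 0;-2 32 -8 0;-2 36 -14 0")

```text
time: 6.18
position: [0.4873, 0.0269, 0.1603]
tcp_rot: [-0.707, 0.016, -0.014, 0.707]
ft_force: [-0.6, -0.0, -2.3]
finger_gap: 0.0247
```

```bash
python3 -c "
from h import *
plan(.4882,.016,.161,-2.4)
s=shot('scene','s6.png')['img']
cv2.imwrite('pics/s6c.png',cv2.resize(s[100:300,280:520],None,fx=3,fy=3))"
```

```text
t 6.18 pos [0.4873 0.0269 0.1603] jaw -2.45 tilt 0.15 gap 0.0247 F [-0.55 -0.   -2.26] q [ 0.48  0.2  -0.66  1.81  0.13  1.18 -0.27]
SHIFT [  1.4  -0.7 -10.9] TURN -0.05
```

View pics/s6c.png

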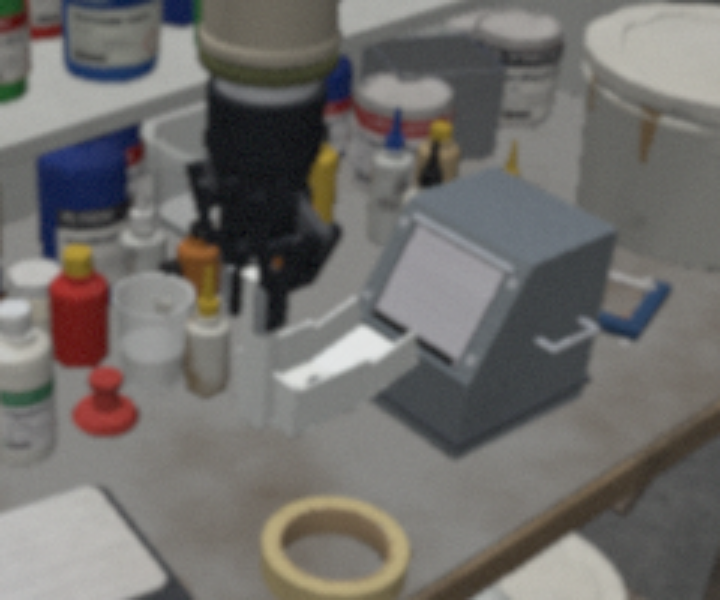

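Emit:
step_arm(steps="0 0 -6 0;0 0 -16 0;0 0 -27 0;0 0 -36 0;0 0 -42 0")

```text
time: 6.65
position: [0.4866, -0.0168, 0.1626]
tcp_rot: [0.707, -0.016, 0.016, -0.707]
ft_force: [1.3, 0.9, -1.9]
finger_gap: 0.0244
```

Emit:
step_arm(steps="0 0 -6 0;0 0 -12 0;0 0 -18 0;0 0 -24 0;0 0 -28 0")

```text
time: 7.07
position: [0.4852, -0.0433, 0.1623]
tcp_rot: [-0.707, 0.016, -0.015, 0.707]
ft_force: [-0.0, 1.6, -2.6]
finger_gap: 0.0246
```

```bash
python3 -c "
from h import *
plan(.4842,-.063,.161,-2.4)
s=shot('scene','s7.png')['img']
cv2.imwrite('pics/s7c.png',cv2.resize(s[100:300,280:520],None,fx=3,fy=3))"
```

```text
t 7.07 pos [ 0.4852 -0.0433  0.1623] jaw -2.51 tilt 0.01 gap 0.0246 F [-0.02  1.6  -2.63] q [ 0.58  0.18 -0.62  1.82  0.11  1.18 -0.12]
SHIFT [ -0.2   1.3 -19.7] TURN -0.11
```

View pics/s7c.png

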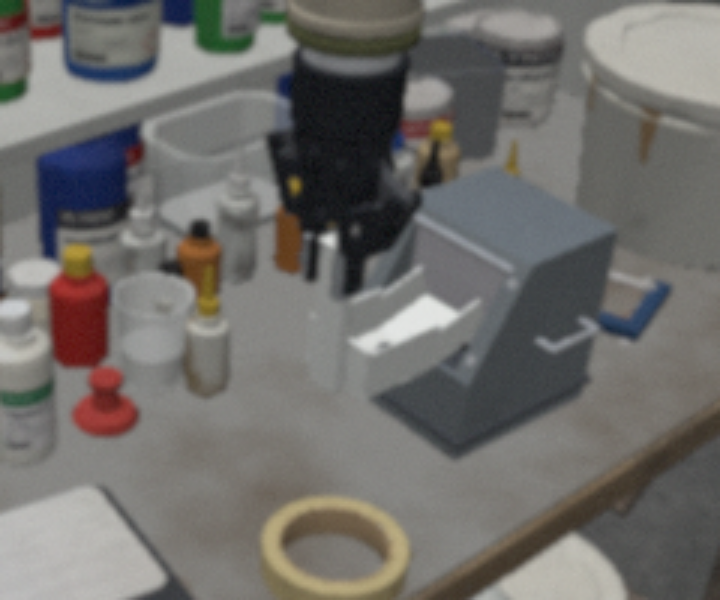

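Emit:
step_arm(steps="0 -4 -2 0;0 -9 -6 0;0 -11 -12 0;0 -11 -17 0;0 -11 -20 0")

```text
time: 7.53
position: [0.4847, -0.0626, 0.1737]
tcp_rot: [-0.707, 0.015, -0.016, 0.707]
ft_force: [-0.1, 5.8, -2.7]
finger_gap: 0.0246
```

Emit:
step_arm(steps="0 0 0 0;0 0 0 0;0 0 0 0", newtons=20)

```text
time: 7.78
position: [0.4844, -0.0621, 0.1732]
tcp_rot: [-0.707, 0.015, -0.015, 0.707]
ft_force: [-0.6, 5.0, -2.9]
finger_gap: 0.025
```

```bash
python3 -c "
from h import *
plan(.4842,-.063,.172,-2.4)
s=shot('scene','s8.png')['img']
cv2.imwrite('pics/s8c.png',cv2.resize(s[100:300,280:520],None,fx=3,fy=3))"
```

```text
t 7.78 pos [ 0.4844 -0.0621  0.1732] jaw -2.46 tilt 0.04 gap 0.025 F [-0.61  5.02 -2.94] q [ 0.61  0.17 -0.6   1.8   0.1   1.2  -0.07]
SHIFT [-0.2  1.2 -1. ] TURN -0.06
```

View pics/s8c.png

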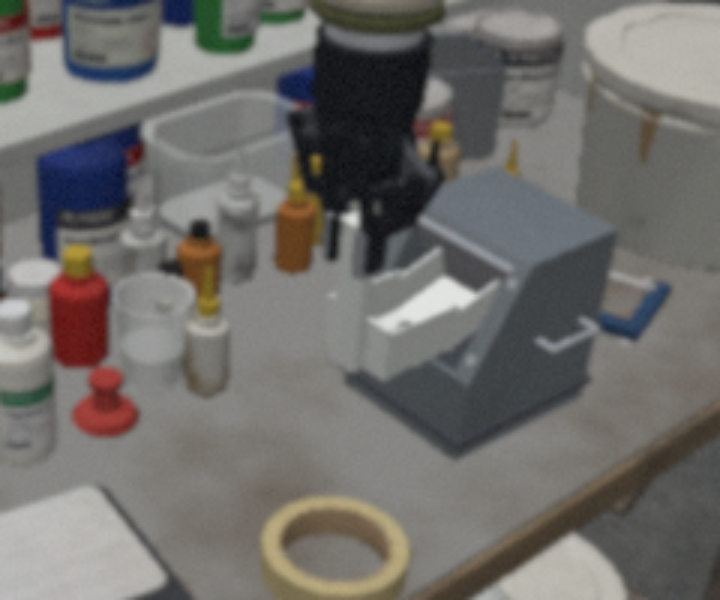

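Emit:
step_arm(steps="0 -3 0 0;0 -7 0 0;0 -11 -1 0;0 -15 -3 0;0 -15 -3 0")

```text
time: 8.25
position: [0.4844, -0.0657, 0.1892]
tcp_rot: [-0.707, 0.015, -0.016, 0.707]
ft_force: [0.3, 4.7, -3.8]
finger_gap: 0.0245
```

```bash
python3 -c "
from h import *
plan(.4842,-.063,.172,-2.4)
s=shot('scene','s9.png')['img']
cv2.imwrite('pics/s9c.png',cv2.resize(s[100:300,280:520],None,fx=3,fy=3))"
```

```text
t 8.25 pos [ 0.4844 -0.0657  0.1892] jaw -2.52 tilt 0.03 gap 0.0245 F [ 0.29  4.7  -3.76] q [ 0.61  0.16 -0.6   1.78  0.1   1.23 -0.05]
SHIFT [-0.3 17.2  2.7] TURN -0.12
```

View pics/s9c.png

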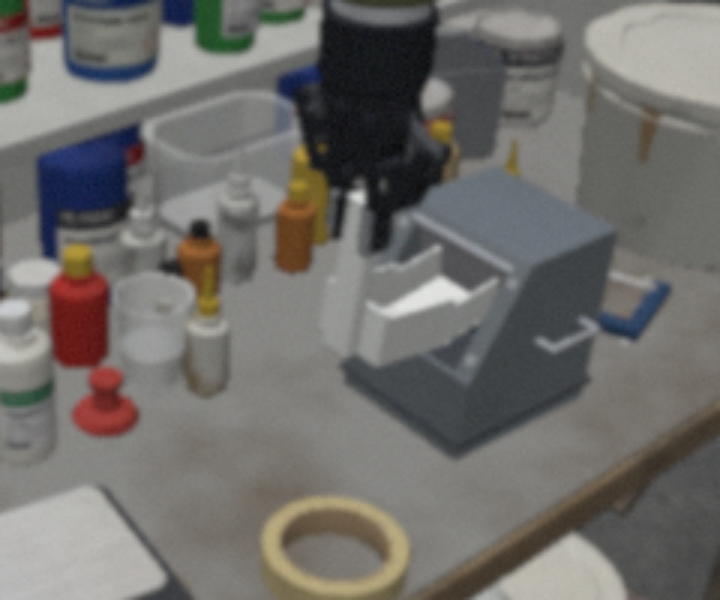

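Emit:
step_arm(steps="0 -4 -3 0;0 -8 -7 0;0 -12 -11 0;0 -16 -16 0;0 -16 -16 0")

```text
time: 8.72
position: [0.4837, -0.0826, 0.2051]
tcp_rot: [0.707, -0.016, 0.016, -0.707]
ft_force: [-0.2, 4.9, -2.0]
finger_gap: 0.0249
```

```bash
python3 -c "
from h import *
plan(.4842,-.063,.172,-2.4)
s=shot('scene','s10.png')['img']
cv2.imwrite('pics/s10c.png',cv2.resize(s[100:300,280:520],None,fx=3,fy=3))"
```

```text
t 8.72 pos [ 0.4837 -0.0826  0.2051] jaw -2.58 tilt 0.05 gap 0.0249 F [-0.19  4.85 -2.  ] q [ 0.64  0.15 -0.59  1.75  0.09  1.27 -0.01]
SHIFT [-0.4 33.1 19.7] TURN -0.18
```

View pics/s10c.png

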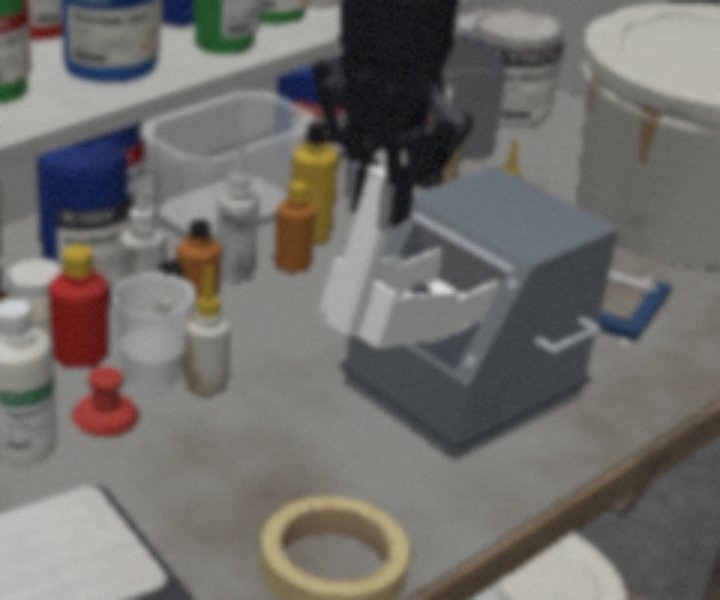

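Emit:
step_arm(steps="0 -4 -7 0;0 -9 -14 0;0 -13 -21 0;0 -17 -29 0;0 -17 -30 0")

```text
time: 9.18
position: [0.4823, -0.113, 0.2218]
tcp_rot: [0.707, -0.016, 0.016, -0.707]
ft_force: [0.5, 6.0, -3.6]
finger_gap: 0.0246
```

```bash
python3 -c "
from h import *
plan(.4842,-.063,.172,-2.4)
s=shot('scene','s11.png')['img']
cv2.imwrite('pics/s11c.png',cv2.resize(s[100:300,280:520],None,fx=3,fy=3))"
```

```text
t 9.18 pos [ 0.4823 -0.113   0.2218] jaw -2.6 tilt 0.02 gap 0.0246 F [ 0.52  6.01 -3.61] q [ 0.68  0.15 -0.56  1.71  0.08  1.31  0.05]
SHIFT [-0.4 49.8 50. ] TURN -0.2
```

View pics/s11c.png

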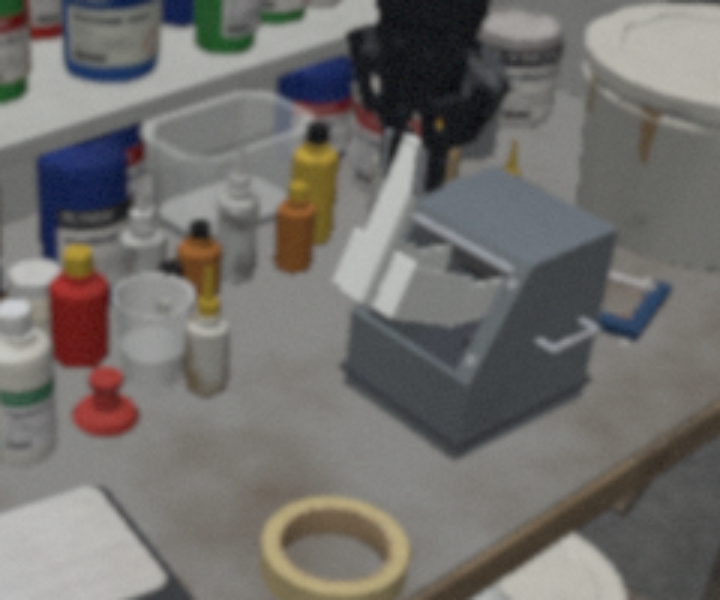

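Emit:
step_arm(steps="0 -3 -5 0;0 -6 -10 0;0 -8 -14 0;0 -8 -14 0;0 -8 -14 0")

```text
time: 9.65
position: [0.4813, -0.126, 0.2289]
tcp_rot: [0.707, -0.016, 0.015, -0.707]
ft_force: [-0.8, 2.2, -5.4]
finger_gap: 0.0244
```

Emit:
step_arm(steps="0 0 0 0;0 0 0 0;0 0 0 0;0 0 0 0;0 0 0 0")

```text
time: 10.07
position: [0.4815, -0.1257, 0.2292]
tcp_rot: [0.707, -0.016, 0.015, -0.707]
ft_force: [0.2, 1.5, -7.0]
finger_gap: 0.0247
```

```bash
python3 -c "
from h import *
plan(.4842,-.063,.172,-2.4)
s=shot('scene','s12.png')['img']
shot('wrist','w12.png')
cv2.imwrite('pics/s12c.png',cv2.resize(s[130:270,360:500],None,fx=4,fy=4))"
```

```text
t 10.07 pos [ 0.4815 -0.1257  0.2292] jaw -2.51 tilt 0.02 gap 0.0247 F [ 0.17  1.47 -7.04] q [ 0.69  0.15 -0.55  1.69  0.08  1.32  0.08]
SHIFT [-0.  57.2 62.8] TURN -0.11
```

View pics/s12c.png

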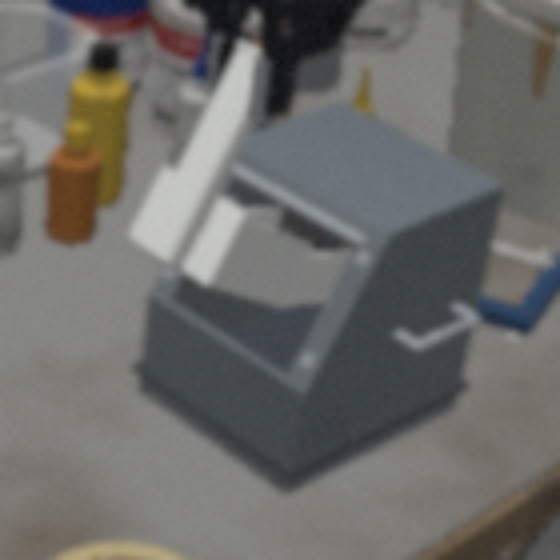

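View pics/w12.png

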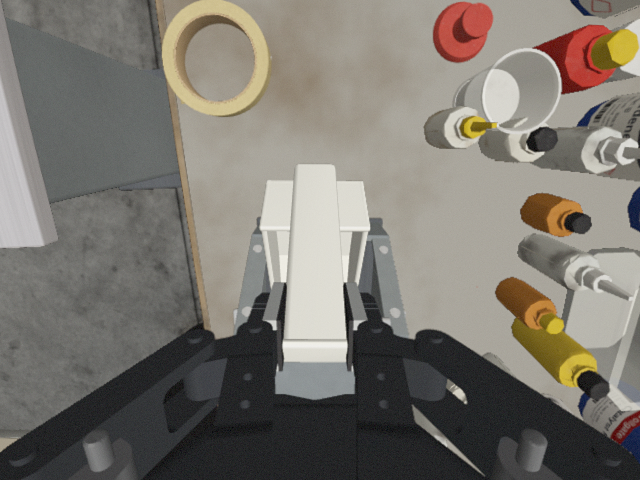

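```bash
python3 -c "
from h import *
np.set_printoptions(precision=4,suppress=True)
c=load('s12.png'); X=cloud(c)
m=(c['img'].min(-1)>190)&(X[...,1]>-.2)&(X[...,1]<0)&(abs(X[...,0]-.483)<.05)&(X[...,2]>.08)
m=cv2.erode(m.astype(np.uint8),np.ones((3,3)))>0
P=X[m]; print(len(P))
a=np.polyfit(P[:,2],P[:,1],1); print(a)
q=P[P[:,2]>.16]; u,s,v=np.linalg.svd(q-q.mean(0)); print(len(q),s,v)
print(P[:,2].min(),P[:,2].max())
for u,v in [(400,190),(402,192),(405,190),(412,200),(420,200),(430,200),(425,195)]: print(u,v,X[v,u],c['img'][v,u])
"
```

```text
223
[-0.4969  0.0071]
218 [0.4203 0.1515 0.0523] [[-0.0193  0.466  -0.8846]
 [-0.9491 -0.2868 -0.1303]
 [-0.3144  0.837   0.4478]]
0.15720918864886818 0.2534163753346162
400 190 [ 0.4811 -0.0698  0.1671] [191 196 194]
402 192 [ 0.4755 -0.0705  0.1645] [187 189 187]
405 190 [ 0.4711 -0.0743  0.1701] [151 153 150]
412 200 [ 0.4499 -0.0757  0.155 ] [152 155 153]
420 200 [ 0.4501 -0.1026  0.1445] [125 128 126]
430 200 [ 0.4492 -0.1364  0.132 ] [123 124 124]
425 195 [ 0.4512 -0.1188  0.1506] [122 124 122]
```

Emit:
step_arm(steps="0 -2 -1 0;0 -5 -2 0;0 -8 -3 0;0 -11 -4 0;0 -11 -4 0")

```text
time: 10.58
position: [0.4821, -0.1295, 0.2416]
tcp_rot: [-0.707, 0.015, -0.016, 0.707]
ft_force: [-1.3, 5.0, -2.7]
finger_gap: 0.0249
```

```bash
cat >> h.py <<'E'
def dip(f):
    c=shot('scene',f); X=cloud(c); s=c['img']
    o=manip.observe()['position']
    m=(c['img'].min(-1)>170)&(abs(X[...,0]-o[0])<.045)&(X[...,1]>o[1]-.03)&(X[...,1]<o[1]+.12)&(X[...,2]>.1)
    m=cv2.erode(m.astype(np.uint8),np.ones((3,3)))>0
    q=X[m&(X[...,2]>o[2]-.07)]; u,s_,v=np.linalg.svd(q-q.mean(0)); v=v[0]
    print('dip',len(q),s_,v,np.degrees(np.arctan2(abs(v[1]),abs(v[2]))))
    return s
E
python3 -c "
from h import *
plan(.4842,-.063,.172,-2.4)
s=dip('s13.png')
cv2.imwrite('pics/s13c.png',cv2.resize(s[130:270,360:500],None,fx=4,fy=4))"
```

```text
t 10.58 pos [ 0.4821 -0.1295  0.2416] jaw -2.51 tilt 0.1 gap 0.0249 F [-1.27  4.98 -2.66] q [ 0.7   0.14 -0.55  1.67  0.08  1.35  0.09]
SHIFT [-0.9 69.6 66.5] TURN -0.11
dip 454 [0.65659737 0.25840628 0.10655963] [-0.04633397  0.55063063 -0.8334621 ] 33.45093178868013
```

View pics/s13c.png

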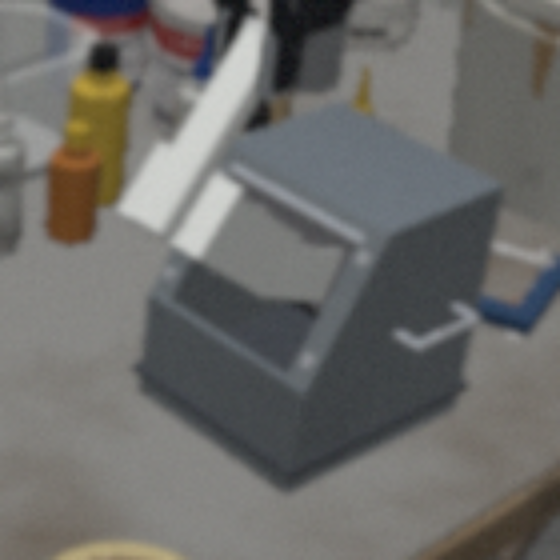

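Emit:
step_arm(steps="0 -2 -2 0;0 -4 -4 0;0 -6 -7 0;0 -7 -8 0;0 -7 -8 0")

```text
time: 11.05
position: [0.4816, -0.1377, 0.2479]
tcp_rot: [-0.707, 0.015, -0.016, 0.707]
ft_force: [1.1, 5.2, -1.6]
finger_gap: 0.0246
```

Emit:
step_arm(steps="0 0 0 0;0 0 0 0;0 0 0 0;0 0 0 0;0 0 0 0")

```text
time: 11.47
position: [0.4816, -0.1373, 0.2478]
tcp_rot: [0.707, -0.015, 0.016, -0.707]
ft_force: [0.5, 5.8, -2.0]
finger_gap: 0.0246
```

```bash
python3 -c "
from h import *
plan(.4842,-.063,.172,-2.4)
s=dip('s14.png')
shot('wrist','w14.png')
cv2.imwrite('pics/s14c.png',cv2.resize(s[130:270,360:500],None,fx=4,fy=4))"
```

```text
t 11.47 pos [ 0.4816 -0.1373  0.2478] jaw -2.48 tilt 0.07 gap 0.0246 F [ 0.46  5.85 -1.97] q [ 0.71  0.14 -0.54  1.66  0.07  1.36  0.11]
SHIFT [-0.7 75.8 74.3] TURN -0.08
dip 437 [0.66704963 0.24748747 0.10729688] [-0.03931568  0.62469275 -0.77988028] 38.69511439321604
```

View pics/s14c.png

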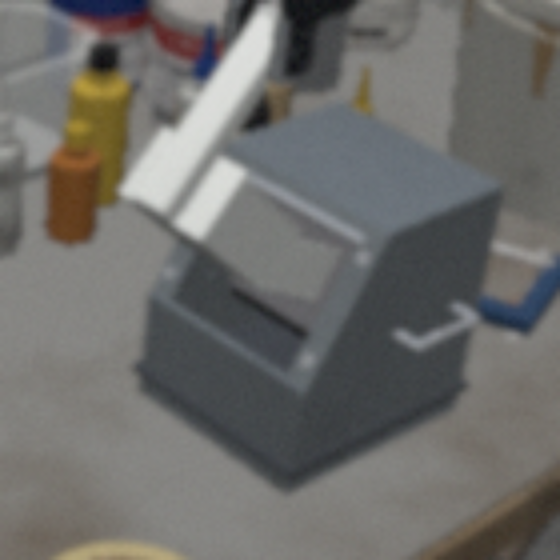

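View pics/w14.png

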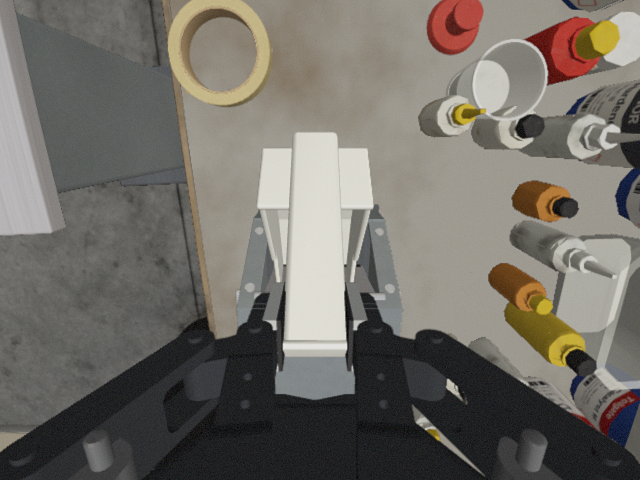

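Emit:
step_arm(steps="0 0 0 0;0 0 6 0;0 0 14 0;0 0 24 0;0 0 34 0", newtons=60)

```text
time: 11.98
position: [0.4826, -0.1033, 0.2475]
tcp_rot: [0.707, -0.016, 0.016, -0.707]
ft_force: [-0.5, 0.0, -1.7]
finger_gap: 0.0243
```

Emit:
step_arm(steps="0 0 10 0;0 0 20 0;0 0 30 0;0 0 40 0;0 0 48 0")

```text
time: 12.4
position: [0.4847, -0.0542, 0.2474]
tcp_rot: [-0.707, 0.015, -0.015, 0.707]
ft_force: [0.7, 0.4, -2.0]
finger_gap: 0.0244
```

Emit:
step_arm(steps="0 0 10 0;0 0 24 0;0 0 38 0;0 0 50 0;0 0 56 0")

```text
time: 12.82
position: [0.4871, 0.0025, 0.2474]
tcp_rot: [-0.707, 0.015, -0.015, 0.707]
ft_force: [0.0, 0.5, -0.6]
finger_gap: 0.0246
```

```bash
python3 -c "
from h import *
plan(.4842,-.063,.172,-2.4)
s=dip('s15.png')
shot('wrist','w15.png')
cv2.imwrite('pics/s15c.png',cv2.resize(s[100:300,280:520],None,fx=3,fy=3))"
```

```text
t 12.82 pos [0.4871 0.0025 0.2474] jaw -2.39 tilt 0.03 gap 0.0246 F [ 0.01  0.45 -0.57] q [ 0.54  0.12 -0.66  1.69  0.08  1.36 -0.17]
SHIFT [ -0.2  75.4 -65.6] TURN 0.01
dip 462 [0.65595303 0.26096167 0.10833815] [-0.07188091  0.58946876 -0.80458668] 36.22782852074714
```

View pics/s15c.png

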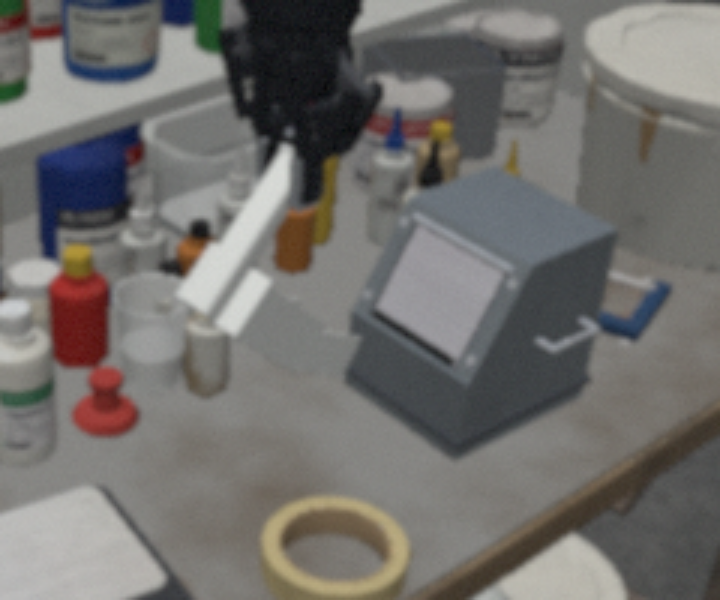

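View pics/w15.png

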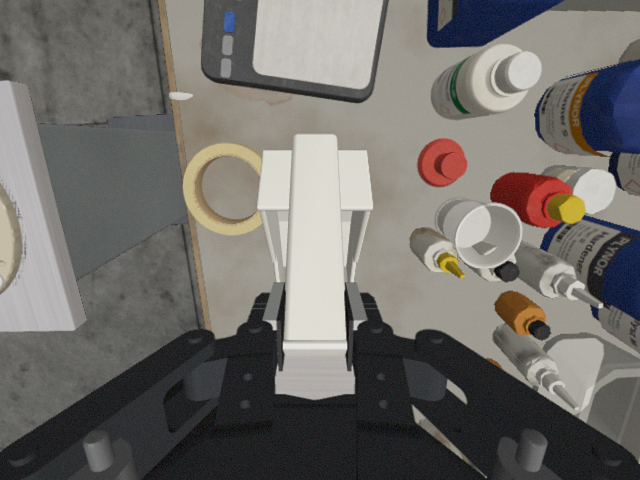

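```bash
python3 -c "
from h import *
np.set_printoptions(precision=4,suppress=True)
c=shot('top','t15.png'); img=c['img'].astype(int)
m=(img.min(-1)>180).astype(np.uint8); m[:,:225]=0;m[:,312:]=0;m[:215]=0;m[320:]=0
cnt,_=cv2.findContours(m,0,2); cc=max(cnt,key=cv2.contourArea); rr=cv2.minAreaRect(cc); print(rr,cv2.contourArea(cc)); bx=cv2.boxPoints(rr)
W=np.array([ray(c,*p,.03) for p in bx]); print(W,W.mean(0),np.linalg.norm(W[1]-W[0]),np.linalg.norm(W[2]-W[1]))
cv2.imwrite('pics/t15c.png',cv2.resize(c['img'][200:330,200:400],None,fx=4,fy=4))
"
```

```text
((271.4508972167969, 258.0872802734375), (52.541053771972656, 48.39224624633789), 10.954061508178711) 2414.0
[[0.4516 0.2681 0.03  ]
 [0.5642 0.2489 0.03  ]
 [0.5417 0.1266 0.03  ]
 [0.4296 0.1468 0.03  ]] [0.4968 0.1976 0.03  ] 0.11419427486070263 0.1243904837014879
```

View pics/t15c.png

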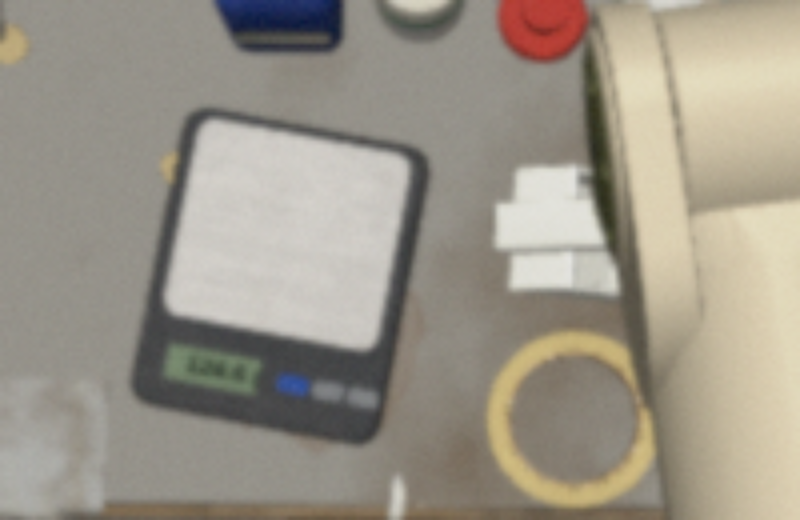

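```bash
python3 -c "
from h import *
plan(.499,.211,.235,-10)"
```

```text
t 12.97 pos [0.4871 0.0005 0.2473] jaw -2.46 tilt 0.01 gap 0.0247 F [-0.51 -0.58 -2.38] q [ 0.54  0.12 -0.66  1.69  0.08  1.36 -0.17]
SHIFT [  2.8  12.3 210.8] TURN 7.54
```

Emit:
step_arm(steps="0 2 14 0.5;0 4 36 2;1 6 60 4;1 8 84 5.5;2 10 108 7.5")

```text
time: 13.38
position: [0.4941, 0.1077, 0.2372]
tcp_rot: [0.704, -0.063, 0.063, -0.704]
ft_force: [0.4, -0.1, -2.0]
finger_gap: 0.0247
```

```bash
python3 -c "
from h import *
plan(.499,.211,.2,-10)"
```

```text
t 13.38 pos [0.4941 0.1077 0.2372] jaw -10.21 tilt 0.03 gap 0.0247 F [ 0.35 -0.13 -1.98] q [ 0.37  0.18 -0.73  1.66  0.13  1.35 -0.56]
SHIFT [-13.5  37.2 102.5] TURN -0.21
```

Emit:
step_arm(steps="-3 0 22 0;-6 5 46 0;-9 15 70 0;-12 25 90 0;-13 35 100 0")

```text
time: 13.8
position: [0.4983, 0.2108, 0.2019]
tcp_rot: [-0.704, 0.061, -0.061, 0.705]
ft_force: [-1.5, -0.4, -1.8]
finger_gap: 0.0246
```

Emit:
step_arm(steps="0 4 0 0;0 10 0 0;0 15 0 0;0 18 0 0")

```text
time: 14.13
position: [0.4989, 0.207, 0.1837]
tcp_rot: [0.705, -0.063, 0.062, -0.704]
ft_force: [-0.9, 0.3, -1.9]
finger_gap: 0.0244
```

```bash
python3 -c "
from h import *
plan(.499,.211,.166,-10)
s=dip('s16.png')
cv2.imwrite('pics/s16c.png',cv2.resize(s[160:350,205:405],None,fx=3,fy=3))"
```

```text
t 14.13 pos [0.4989 0.207  0.1837] jaw -10.15 tilt 0.05 gap 0.0244 F [-0.92  0.3  -1.87] q [ 0.18  0.32 -0.77  1.65  0.23  1.27 -0.81]
SHIFT [-0.6 17.7  3.9] TURN -0.15
dip 339 [0.51437627 0.18951365 0.04809834] [-0.08053433  0.59047289 -0.80302925] 36.327298604239495
```

View pics/s16c.png

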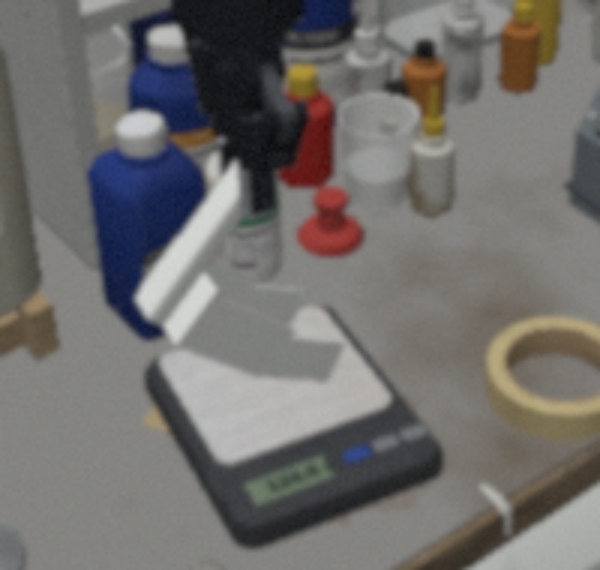

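Emit:
step_arm(steps="0 6 0 0;0 12 2 0;0 16 8 0;0 20 16 0;0 24 26 0", newtons=20)

```text
time: 14.6
position: [0.5042, 0.2352, 0.1619]
tcp_rot: [-0.704, 0.061, -0.063, 0.705]
ft_force: [0.3, 0.9, 10.1]
finger_gap: 0.0249
```

```bash
python3 -c "
from h import *
plan(.507,.25,.15,-10)
s=dip('s17.png')
cv2.imwrite('pics/s17c.png',cv2.resize(s[160:350,205:405],None,fx=3,fy=3))"
```

```text
t 14.6 pos [0.5042 0.2352 0.1619] jaw -10.05 tilt 0.2 gap 0.0249 F [ 0.32  0.88 10.13] q [ 0.11  0.37 -0.76  1.64  0.27  1.23 -0.88]
SHIFT [ 0.1 11.9 15. ] TURN -0.05
dip 204 [0.35460274 0.13695028 0.03244243] [-0.06842838  0.49951939 -0.86359594] 30.045858814667593
```

View pics/s17c.png

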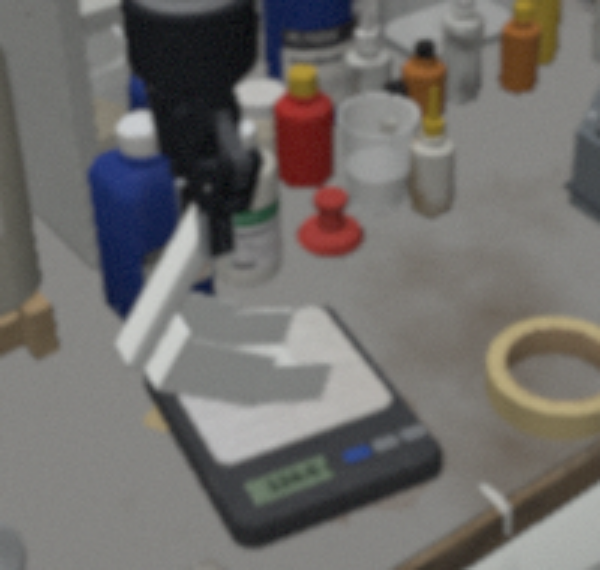

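Emit:
step_arm(steps="0 4 7 0;0 9 14 0;0 14 21 0;0 19 28 0;0 22 31 0")

```text
time: 15.07
position: [0.51, 0.2703, 0.1417]
tcp_rot: [-0.702, 0.058, -0.063, 0.707]
ft_force: [2.0, 7.9, 17.0]
finger_gap: 0.0249
```

```bash
python3 -c "
from h import *
plan(.507,.25,.15,-10)
s=dip('s18.png')
cv2.imwrite('pics/s18c.png',cv2.resize(s[160:350,205:405],None,fx=3,fy=3))"
```

```text
t 15.07 pos [0.51   0.2703 0.1417] jaw -9.84 tilt 0.55 gap 0.0249 F [ 1.98  7.9  17.03] q [ 0.04  0.44 -0.76  1.61  0.31  1.21 -0.95]
SHIFT [  0.5  -8.5 -20.4] TURN 0.16
dip 29 [0.06189252 0.01137374 0.0024668 ] [ 0.07977802  0.33507125 -0.93880921] 19.64203695731292
```

View pics/s18c.png

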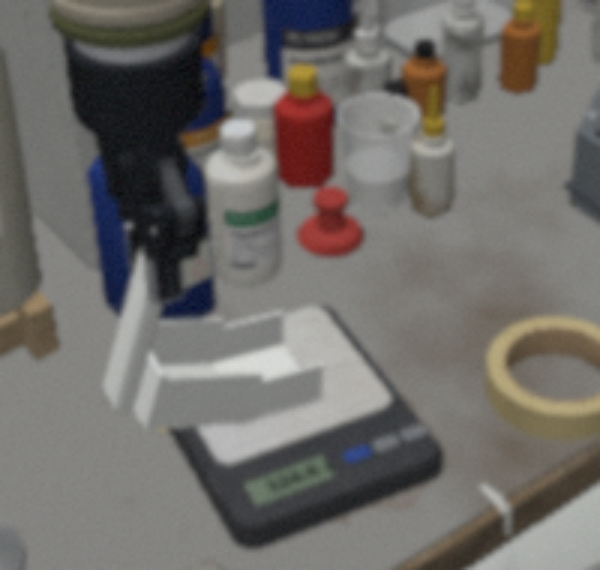

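Emit:
step_arm(steps="0 0 6 0;0 0 12 0;0 1 18 0;0 3 24 0;0 4 26 0")

```text
time: 15.53
position: [0.5131, 0.2914, 0.1343]
tcp_rot: [-0.704, 0.061, -0.062, 0.704]
ft_force: [0.6, -1.1, 5.8]
finger_gap: 0.0245
```

```bash
python3 -c "
from h import *
plan(.507,.25,.15,-10)
s=dip('s19.png')
cv2.imwrite('pics/s19c.png',cv2.resize(s[160:350,205:405],None,fx=3,fy=3))"
```

```text
t 15.53 pos [0.5131 0.2914 0.1343] jaw -9.98 tilt 0.02 gap 0.0245 F [ 0.65 -1.08  5.79] q [-0.01  0.48 -0.75  1.58  0.34  1.22 -0.99]
SHIFT [  1.2 -15.8 -41.8] TURN 0.02
dip 0 [] [1. 0. 0.] 0.0h.py:30: RuntimeWarning: Mean of empty slice.
  q=X[m&(X[...,2]>o[2]-.07)]; u,s_,v=np.linalg.svd(q-q.mean(0)); v=v[0]
  ret = um.true_divide(
```

View pics/s19c.png

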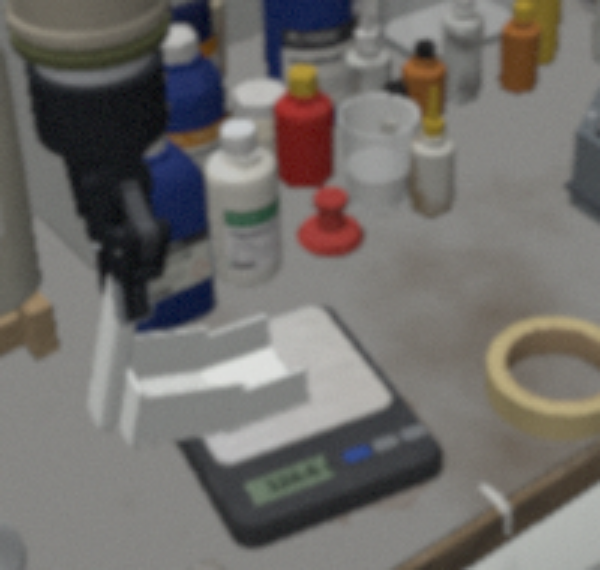

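Emit:
step_arm(steps="0 -8 0 0;0 -16 -6 0;0 -20 -18 0;0 -20 -34 0;0 -20 -48 0", newtons=60)

```text
time: 16.0
position: [0.5043, 0.2429, 0.155]
tcp_rot: [-0.704, 0.061, -0.062, 0.705]
ft_force: [0.3, -0.2, -1.8]
finger_gap: 0.0242
```

Emit:
step_arm(steps="0 0 -12 0;0 0 -22 0;0 0 -25 0;0 0 -25 0")

```text
time: 16.33
position: [0.5003, 0.2177, 0.1545]
tcp_rot: [0.704, -0.062, 0.062, -0.704]
ft_force: [0.1, -0.5, -0.9]
finger_gap: 0.0248
```

```bash
python3 -c "
from h import *
plan(.501,.22,.14,-10)
s=shot('scene','s20.png')['img']
cv2.imwrite('pics/s20c.png',cv2.resize(s[160:350,205:405],None,fx=3,fy=3))"
```

```text
t 16.33 pos [0.5003 0.2177 0.1545] jaw -10.09 tilt 0.02 gap 0.0248 F [ 0.14 -0.54 -0.91] q [ 0.15  0.36 -0.76  1.67  0.26  1.21 -0.85]
SHIFT [ 0.2 14.5  2.4] TURN -0.09
```

View pics/s20c.png

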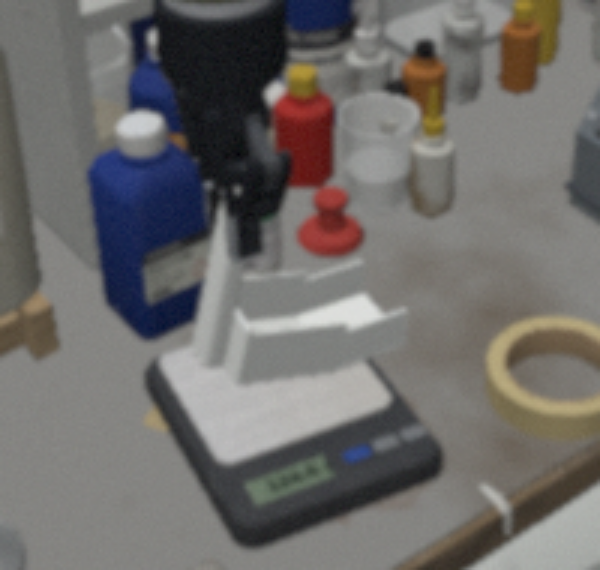

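Emit:
step_arm(steps="0 6 0 0;0 13 0 0;0 18 0 0;0 19 2 0", newtons=60)

```text
time: 16.72
position: [0.5001, 0.2207, 0.1342]
tcp_rot: [0.705, -0.062, 0.061, -0.704]
ft_force: [-0.4, -1.6, 2.2]
finger_gap: 0.0244
```

Emit:
step_arm(steps="0 1 6 0;0 5 12 0;0 9 18 0;0 13 23 0;0 17 26 0", newtons=20)

```text
time: 17.13
position: [0.5063, 0.25, 0.1207]
tcp_rot: [-0.703, 0.06, -0.062, 0.706]
ft_force: [-0.1, 6.1, 18.2]
finger_gap: 0.0245
```

```bash
python3 -c "
from h import *
plan(.5045,.246,.116,-10)
s=shot('scene','s21.png')['img']
cv2.imwrite('pics/s21c.png',cv2.resize(s[160:350,205:405],None,fx=3,fy=3))"
```

```text
t 17.13 pos [0.5063 0.25   0.1207] jaw -9.9 tilt 0.34 gap 0.0245 F [-0.15  6.07 18.17] q [ 0.07  0.43 -0.75  1.67  0.31  1.16 -0.93]
SHIFT [-1.1  4.6 -4.2] TURN 0.1
```

View pics/s21c.png

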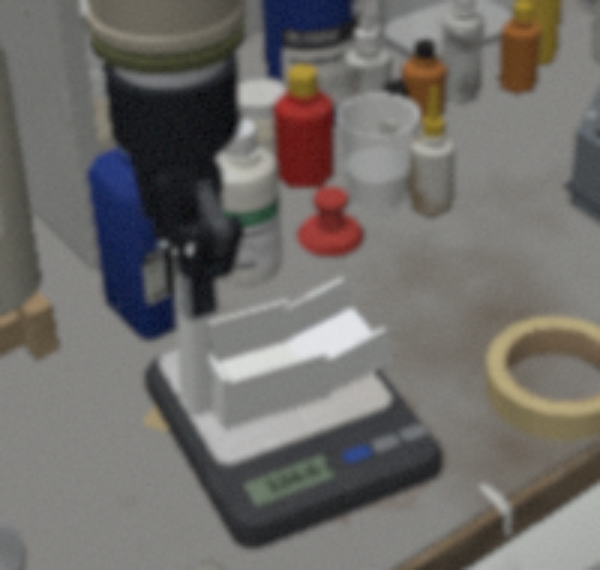

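Emit:
step_arm(steps="0 0 3 0;0 2 6 0;0 3 6 0;0 1 4 0;0 0 4 0")

```text
time: 17.6
position: [0.5057, 0.2509, 0.1185]
tcp_rot: [-0.704, 0.061, -0.061, 0.705]
ft_force: [0.2, 0.2, -1.7]
finger_gap: 0.0243
```

```bash
python3 -c "
from h import *
np.set_printoptions(precision=4,suppress=True)
plan(.5045,.246,.116,-10)
c=shot('scene','s22.png');s=c['img']; X=cloud(c)
w=shot('wrist','w22.png')
P=X[(s.min(-1)>110)&(X[...,2]>.062)&(X[...,2]<.1)&(abs(X[...,0]-.49)<.06)&(X[...,1]>.11)&(X[...,1]<.24)]
for y0 in np.arange(.11,.24,.01):
    q=P[abs(P[:,1]-y0-.005)<.005]; 
    if len(q): print(y0.round(3),len(q),np.sort(q[:,2])[-4:])
cv2.imwrite('pics/s22c.png',cv2.resize(s[160:350,205:405],None,fx=3,fy=3))"
```

```text
t 17.6 pos [0.5057 0.2509 0.1185] jaw -9.97 tilt 0.03 gap 0.0243 F [ 0.21  0.16 -1.67] q [ 0.07  0.44 -0.75  1.67  0.32  1.16 -0.94]
SHIFT [-0.3  2.5 -5. ] TURN 0.03
0.12 20 [0.0741 0.0744 0.0744 0.0745]
0.13 38 [0.074  0.0741 0.0741 0.0746]
0.14 37 [0.0713 0.0717 0.0718 0.0722]
0.15 31 [0.069  0.0691 0.0715 0.0721]
0.16 24 [0.0682 0.0692 0.0696 0.0708]
0.17 33 [0.0706 0.0707 0.0709 0.0713]
0.18 38 [0.071  0.0716 0.0719 0.073 ]
0.19 40 [0.0706 0.0709 0.0709 0.0716]
0.2 40 [0.0701 0.0706 0.0711 0.0717]
0.21 38 [0.0711 0.0714 0.0714 0.0714]
0.22 28 [0.0709 0.071  0.0712 0.0718]
0.23 20 [0.0701 0.0708 0.071  0.0713]
```

View pics/s22c.png

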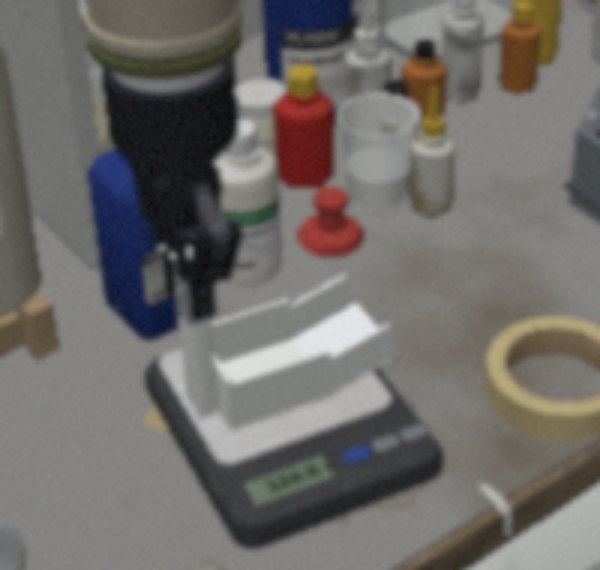

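Emit:
step_arm(steps="0 0 0 0;0 0 0 0;0 0 0 0;0 0 0 0;0 0 0 0", claw=1)

```text
time: 18.12
position: [0.5058, 0.2502, 0.1184]
tcp_rot: [-0.704, 0.062, -0.062, 0.704]
ft_force: [-0.9, -0.9, 0.9]
finger_gap: 0.0828
```

Emit:
step_arm(steps="0 -15 0 0;0 -45 0 0;0 -80 0 0;0 -115 0 0;0 -130 0 0")

```text
time: 18.53
position: [0.5067, 0.2514, 0.2533]
tcp_rot: [-0.703, 0.06, -0.063, 0.705]
ft_force: [0.6, 0.7, 0.8]
finger_gap: 0.0854
```

```bash
python3 -c "
from h import *
plan(.52,.0,.3,-10)"
```

```text
t 18.53 pos [0.5067 0.2514 0.2533] jaw -9.99 tilt 0.33 gap 0.0854 F [0.62 0.67 0.77] q [ 0.09  0.33 -0.78  1.48  0.24  1.42 -0.87]
SHIFT [  56.9  -47.3 -245.1] TURN 0.01
```

Move clear of the top camera's view and check.

Emit:
step_arm(steps="8 -10 -35 0;16 -20 -70 0;24 -30 -105 0;32 -40 -140 0;40 -40 -175 0")

```text
time: 18.95
position: [0.5152, 0.0696, 0.2906]
tcp_rot: [-0.704, 0.06, -0.063, 0.705]
ft_force: [1.2, 0.8, 1.2]
finger_gap: 0.0853
```

Emit:
step_arm(steps="5 0 -20 0;8 0 -30 0;8 0 -30 0;8 0 -30 0")

```text
time: 19.28
position: [0.5173, 0.0409, 0.2883]
tcp_rot: [-0.704, 0.062, -0.062, 0.705]
ft_force: [0.4, 0.3, -0.1]
finger_gap: 0.0851
```

```bash
python3 -c "
from h import *
np.set_printoptions(precision=4,suppress=True)
plan(.52,.0,.3,-10)
c=shot('top','t30.png'); s=shot('scene','s30.png')
X=cloud(c); img=c['img'].astype(int)
m=((img.min(-1)>200)&(X[...,2]>.13)&(X[...,2]<.17)); m[:, :225]=0; m[:,262:]=0; m[:230]=0;m[275:]=0
vs,us=np.nonzero(m); print('post',len(us),ray(c,us.mean(),vs.mean(),.152),np.nanmedian(X[m],0))
cv2.imwrite('pics/t30c.png',cv2.resize(c['img'][170:320,200:400],None,fx=4,fy=4))
cv2.imwrite('pics/s30c.png',cv2.resize(s['img'][140:340,240:500],None,fx=3,fy=3))"
```

```text
t 19.28 pos [0.5173 0.0409 0.2883] jaw -9.99 tilt 0.04 gap 0.0851 F [ 0.44  0.32 -0.07] q [ 0.46  0.19 -0.69  1.53  0.12  1.46 -0.41]
SHIFT [  9.8 -11.7 -39.8] TURN 0.01
post 80 [0.503  0.2508 0.152 ] [0.5031 0.2511 0.1519]
```

View pics/t30c.png

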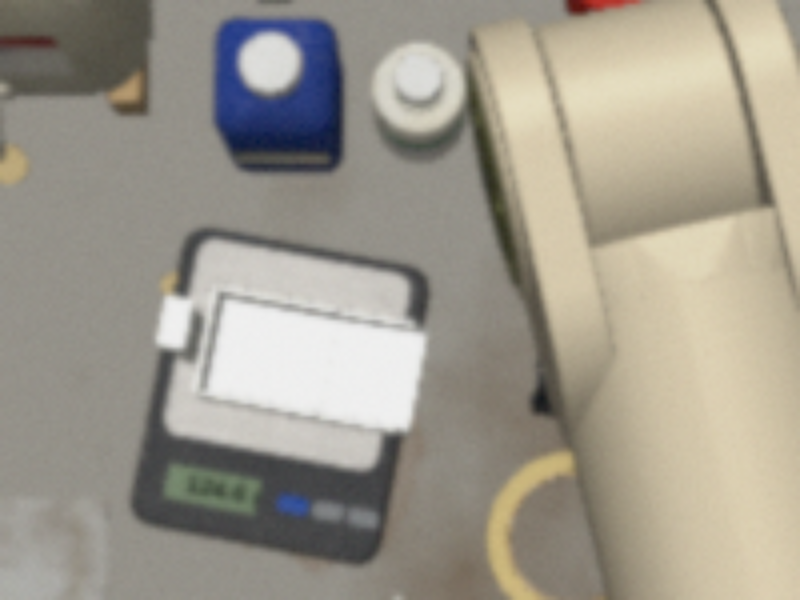

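View pics/s30c.png

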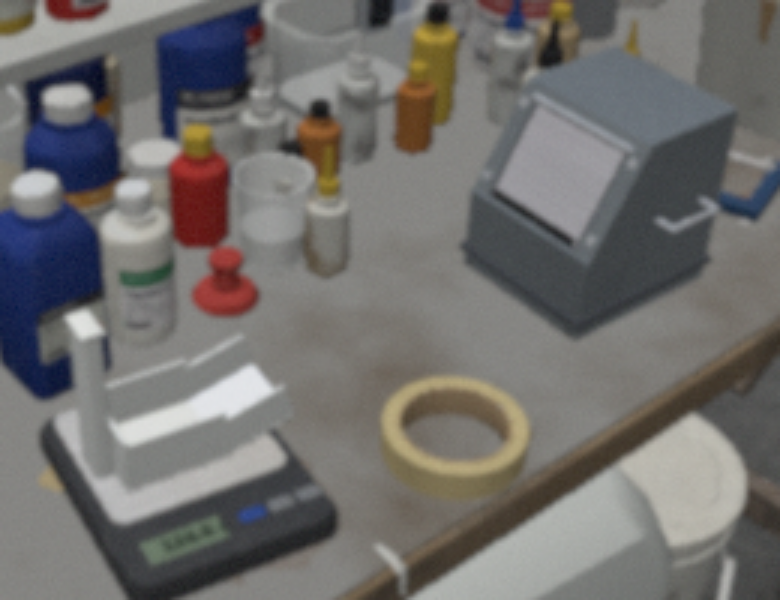

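View pics/t30.png

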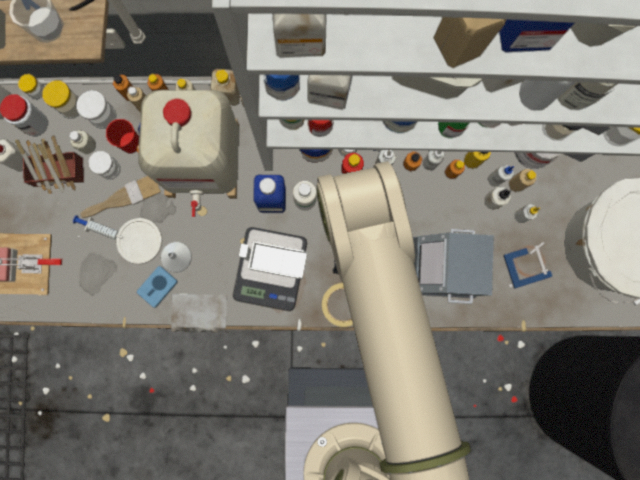

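```bash
python3 -c "
from h import *
print(manip.finish_job())"
```

```text
the job is handed in; nothing more can be done
None
```

The job is done and handed in at about 19.5 s. The three balls are out of the scoop and none is visible on the bench, so they are almost certainly in the bin. I did not see them inside it, because the flap is shut.

**Pouring:** The tool can only turn about the vertical. To tip the scoop I gripped its post across the 26 mm width and cut the grip to 20 N. Moving the gripper up and forward then let the flap and the top edge of the opening swing the scoop lip-down in the pads. It dipped to about 38 degrees, with the lip roughly 50 mm past the sill by calculation.

**Returning:** I drew the scoop out and the flap closed. I levelled the scoop by pressing it on the pan while pulling back, lifted it once to reposition it, and released it.

**Last checks:**
- **Scoop:** it is empty and stands upright. Just before release its wall tops measured 71 mm high (70 mm expected). Its origin is at (0.494, 0.200), against a measured pan centre of (0.497, 0.198).
- **Flap:** shut.
- **Other things on the bench:** the knob, cup, tape roll and mould look unmoved, by eye only. The arm partly covered them in the final top view.
- **Forces:** the highest wrist force I read was about 19 N, and the gripper stayed clear of the bin.

One reading disagreed: at one point in the pour, my eye put the dip at 38 to 40 degrees where the depth fit gave only 28. I went on until the fit read 38 before drawing the scoop out.

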